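# Fit the retaining ring on the rolling mill's gear axle

## Task

Secure the large gear on the green rolling-mill plate with the black retaining ring: take the red circlip pliers from their block, pick the ring off the steel bench block by its two holes, spread it only as far as it needs to slip over the axle, press the brass washer down against its spring by feel, with no more than about 20 N, and let the ring close fully home and flat in the axle's groove. Handle the ring with the pliers only and do not overstretch it; then stand the pliers back upright in the hole they came from, let go, and leave everything else where it is.

Things in the scene. Friction and masses are not known exactly. Their poses are not given: they have to be found in the camera images.
- pliers_grip (a point): Circlip pliers with RED grips, 155 mm long, 0.16 kg, standing tips down in a hole of the wooden block. Point midway between the bulges of the two grips, 75 mm above the pivot; the grips reach from 23 mm below to 23 mm above it. z: up along the pliers, y: from grip to grip (squeeze along y). At rest 65 mm wide over the bulges, which are 14 mm wide in x and bowed outward (radius 40 mm)
- pliers_tips (a point): midway between the lower ends of the pliers' two tip pins, 132.6 mm below pliers_grip, same axes. Each pin is round, 2.8 mm thick and 2.6 mm long under a shoulder 7.2 (x) x 6 mm; at rest the pins are 10 mm apart, centre to centre, along y. SQUEEZING the grips SPREADS the tips: 0.76 mm of tip for 1 mm of grip (the pins then rise, 2 mm at 0.19 rad)
- jaw_l (a joint): turn of the left half of the pliers about the pivot, rad, 0 at rest, 0.25 at most. The pins are 10 mm + 114 mm/rad apart, the bulges 65 mm - 150 mm/rad
- jaw_r (a joint): the right half, which turns equally. The return spring pushes on each grip with 8 N at rest and 11 N at 0.18 rad; the spread ring adds about 5 N. The soft grips hold well in the fingers. The tips close again as the grips are let out
- plier_block: wooden block, 150 (x) x 95 (y) x 60 mm high, fixed; origin at the centre of its underside. Two holes right through, 16 (x) x 24 mm (y), at x = -35 and +35 mm. The pliers' pivot boss (30 mm across) rests on the rim of a hole, the pivot 9 mm above the block's top
- ring_holes (a point): Black external retaining ring, 15 g, an open C lying flat: 3 mm thick, inside radius 15.5 mm, outside 21 mm, two square lugs at the open end, each with a hole 5 x 5 mm right through. Point midway between the holes of the relaxed ring, at half thickness; x: from the ring's centre to the open end, z up. The hole centres lie at y = +6 and -6 mm
- ring_centre (a point): centre of the relaxed ring at half thickness, 21 mm behind ring_holes (-x); it moves with the ring's back. With both arms bent open 0.24 rad the ring goes over the axle with 0.8 mm to spare all round if this point lies 2.5 mm from the axle's axis, on the side of the ring's back (-x); once closed in the groove it lies on the axis
- ring_arm_l (a joint): how far the ring's arm at +y is bent open, rad, 0 = relaxed; each hole moves out 35 mm/rad. About 3 N at a hole starts to open it, 7 N holds 0.2. It just clears the axle at 0.19 on both arms, easily at 0.24; beyond 0.32 it is overstretched and spoilt. In the groove it reads under 0.05; left on the plain shaft, about 0.12
- ring_arm_r (a joint): the same for the arm at -y. Carried by its holes, the ring sags a little at its back (up to 0.1 rad), less if the pliers' shoulders sit on the lugs before lifting
- bench_block: steel block on a rubber foot, 80 x 80 mm, 22 mm high, fixed; origin at the centre of its underside. The ring lies on its top
- mill_plate: green side plate of a rolling mill, lying flat, 200 (x) x 130 (y) x 20 mm, fixed; origin at the centre of its underside. It carries two steel gears: the smaller (x = +47 mm) already has its ring; the larger (78 mm across, x = -28 mm), on the 34 mm axle with the brass washer, has none yet
- axle_foot (a point): on the larger gear's axle axis at the plate's top face. Each axle is pressed in to another depth, not measured here: its flat top stands 47.5 to 53.5 mm above this point. Down from that top: cone (25 to 34 mm diameter) to 5.5 mm, plain shaft (34 mm) to 13.5 mm, then the groove (30 mm), covered by the washer: see washer_rest
- washer_rest (a point): on the same axis, where the top face of the sprung brass washer (54 mm across) is if the axle is in the middle of its range; really up to 3 mm higher or lower. Push the washer 2 mm down with the ring and the ring fits the groove; the hard stop is at 3 mm. Spring: 5 N at first, 9 N at 2 mm, 11 N at 3 mm, so 13 to 15 N means fully down
- flat_pliers: flat-nose pliers with blue grips, a little narrower than the circlip pliers, standing in the other hole of the plier block, tops 165 mm above the bench; bystander, origin at its pivot
- spare_gear: brass gear lying flat, 54 mm across, 12 mm thick; bystander, origin at the centre of its underside
- bead_jar: low glass jar with metal lid, 54 mm across, 45 mm high; bystander, origin at the centre of its underside
- pickle_jar: white jar with yellow lid, 60 mm across, 75 mm high; bystander, origin at the centre of its underside
- hammer: hammer with wooden handle, 230 mm long, lying down; bystander, origin at the centre of its underside
- mandrel: tapered steel ring mandrel with dark wooden handle, 260 mm long, lying down; bystander, origin at the centre of its underside
- dish: white china dish, 80 mm across, 22 mm high; bystander, origin at the centre of its underside
- screwdriver: screwdriver with dark wooden handle, 180 mm long, lying down; bystander, origin at the centre of its underside

How it is judged:
By the outcome, as a careful person would: the job done as asked, in the order asked, and still so for the second after the job is handed in, with the robot touching nothing.
It also fails if it takes over 67 s, if anything falls off the work surface, if the arm or the gripper's body presses on something with over 40 N, if the wrist force passes 120 N, or if a joint passes its speed limit or range.

## Robot

A 7-joint arm with a two-finger parallel gripper is mounted at the origin on the work surface. World frame = base frame: x ahead of the robot, y to its left, z up, the work surface at z = 0. Lengths are in m, angles in rad, forces in N, time in s.
With the tool pointing down it reaches from about 0.4 to 0.85 m from the base axis. Payload 4.5 kg.
Tool frame: the origin (TCP) lies at the centre of the arm's flange, where the gripper is bolted on; the fingertips stand 166 mm ahead of it and the grasp point (between the pads) lies 147 mm ahead of it (r.grip_depth is the distance from the TCP to the grasp point, in m); z points along the fingers, y is the line along which they close (so a half turn about z gives the same grasp; the last joint's range is limited). The gripper opens to 88 mm and grips with 3 to 60 N. Pads are 18 mm wide; open, the fingers measure 123 mm over their backs; the gripper's body (75 mm by 187 mm) begins 45 mm behind the grasp point.
Start: joints at [1.25, 0.689, -0.195, 1.565, 0.157, 0.902, -0.215], TCP at [0.217, -0.586, 0.405] pointing down, gripper open.
Joint ranges: [-3.01, 3.01], [-0.46, 2.08], [-1.47, 1.51], [0.13, 2.56], [-1, 4.14], [0.04, 2.09], [-2.66, 2.66]. Speed limits (rad/s): [2.57, 2.57, 3.14, 3.14, 3.14, 3.14, 3.14].

## Interface

Orientations are given as a unit quaternion [x, y, z, w].
In Python, from plant import status, cams, r, finder gives the robot as it stands.
- The arm moves only by the tool play_rows, never from a script. Its argument "rows" is a list of rows, each a list of 7 numbers: the opening in per cent of the stroke, from 0 (shut) to 100 (fully open), then the shift along the tool's x, y, z in m, then the turn, a rotation vector about the tool's x, y, z in degrees. A call has 1 to 8 rows; each row shifts and turns the commanded pose from where the row before left it, along the tool's axes as they then stand; what a row does not reach is not made up. A row lasts 1/8 s, in which the tool goes at most 62.5 mm and 10.7 degrees, less where a joint would pass 70% of its speed; a pose out of reach is approached as far as the arm can. A call with a gripper value outside its range is refused whole. The fingers move at their own pace and stop on an object; "grip_force" is the grip in N (left out, the last holds). Time passes only in rows, so rows that do not move let the fingers close. It gives the time, the measured TCP pose, the force, the opening and the grip force at its end, in the units of the state.
- status.get_state(): the state, without advancing time (a new reading comes with each control period).
- cams.snapshot(name): name is "side" or "top"; returns the picture (420x560x3 uint8, red, green, blue); there is no depth.
- cams.camera_params(name): a dict with "vfov" (degrees; the focal length in pixels is half the picture's height over the tangent of half this angle, whatever the lens; pixels are square), "cx", "cy" (the principal point, pixels), "distortion" ([k1, k2, p1, p2, k3] as OpenCV has them; the pictures are not rectified), "R" (3x3) and "t" (3): a world point X has camera coordinates R X + t. Camera axes: x right, y down, z forward; pixel columns grow to the right and rows downward; lengths in m; the calibration is good to about 2 mm. A picture is of the moment at which its call begins. camera_params takes no time and is no camera call.
- r.finish_job(): hands the job in; it is judged then, once.
Trained networks look in the newest picture that a camera, given by its name, has taken for a name from the list of things; names that differ only in an ending like _2 or _b are one class to them, and where a whole thing is asked for, a point or a joint stands for the part that bears it (a point fixed in the world has none). Each returns a list of dicts, best first, with "score" (0 to 1); they miss things now and then, are a little off and sometimes report something else, mostly with a low value. They report only what shows in the picture. A call takes as long as a camera call.
- finder.spot_in(camera, label): "at" ([x, y, z] in m, in the coordinates of the camera as it stood for that picture, good to about 4 mm: the middle of the surface that is visible of it).
- finder.regions_of(camera, label): "mask" (420x560 bool, what is visible of it).
The state is a dict: "clock": time; "q": joint angles; "qd": joint speeds; "joint_torque": joint torques, N m; "tool_pos": TCP position; "eef_rot": TCP orientation; "contact_force": force on the tool from outside, world axes, zero at the start; "moment": the same for the moment, N m; "opening": opening from 0.0 (shut) to 1.0 (fully open); "finger_force": force on a finger pad.
Only numpy, scipy, OpenCV 4.12 (cv2) and the standard library are available. Lean on these libraries where they do the work, as an engineer would, in place of code of your own. Each camera call takes 0.05 s, during which the arm holds its last target. There are 200 camera calls.

## Working session

There is one attempt and no reset: what is moved stays moved. The work goes in short steps, Python scripts to look and compute and a tool call to move; the robot and the scene stay as the last step left them, time stands still between calls to the robot, and variables do not carry over. Pictures are saved under pics/ and viewed, at most 10 in all, crops included, and the job is handed in when it is done.

Besides the shell and the picture viewer there is one more tool, called after "Emit:" as name(argument=value, ...), one argument or row to a line, values as JSON. play_rows: Moves the arm, as the interface text tells. Its arguments: {"type":"object","properties":{"rows":{"type":"array","items":{"type":"array","items":{"type":"number"}}},"grip_force":{"type":"number"}},"required":["rows"]}

```bash
ls; mkdir -p pics; cat > h.py <<'E'
import numpy as np, cv2
from plant import status, cams, r, finder
def par(n):
    p=cams.camera_params(n); f=210/np.tan(np.radians(p["vfov"])/2)
    K=np.array([[f,0,p["cx"]],[0,f,p["cy"]],[0,0,1]]); return K,np.array(p["distortion"],float),np.array(p["R"]),np.array(p["t"])
def ray(n,uv):
    K,d,R,t=par(n); u=cv2.undistortPoints(np.array(uv,float).reshape(-1,1,2),K,d).reshape(-1,2)
    return -R.T@t,(np.c_[u,np.ones(len(u))])@R
def onz(n,uv,z):
    c,v=ray(n,uv); return c+v*((z-c[2])/v[:,2])[:,None]
def proj(n,X):
    K,d,R,t=par(n); return cv2.projectPoints(np.array(X,float).reshape(-1,3),cv2.Rodrigues(R)[0],t,K,d)[0].reshape(-1,2)
def w(n,p):
    K,d,R,t=par(n); return R.T@(np.array(p)-t)
def snap(n,f):
    im=cams.snapshot(n); cv2.imwrite("pics/"+f,im[:,:,::-1]); return im
E
python3 - <<'E'
from h import *
for n in("top","side"):
    snap(n,n+"0.png"); K,d,R,t=par(n); print(n,K[0,0],K[0,2],K[1,2],d,-R.T@t,R[2])
    for l in "pliers_grip plier_block ring_holes bench_block mill_plate flat_pliers bead_jar pickle_jar hammer mandrel dish screwdriver spare_gear".split():
        for x in finder.spot_in(n,l)[:2]: print(l,round(x["score"],2),w(n,x["at"]).round(3))
s=status.get_state();print(s)
E
```

```text
pics
top 543.6413763468055 283.40047030945493 208.09613162571867 [0.02925206 0.         0.         0.         0.        ] [ 0.3180743  -0.01311861  1.60584657] [ 0.17693259 -0.00282455 -0.98421892]
pliers_grip 0.48 [ 0.428 -0.019  0.009]
plier_block 0.73 [0.462 0.252 0.061]
ring_holes 0.4 [0.554 0.016 0.03 ]
mill_plate 0.73 [ 0.533 -0.317  0.018]
flat_pliers 0.57 [ 0.697 -0.219  0.023]
flat_pliers 0.54 [0.429 0.259 0.133]
bead_jar 0.69 [0.713 0.112 0.046]
pickle_jar 0.56 [ 0.716 -0.017  0.077]
hammer 0.55 [ 0.696 -0.221  0.024]
mandrel 0.65 [0.462 0.506 0.023]
dish 0.69 [ 0.534 -0.315  0.019]
dish 0.65 [0.703 0.237 0.011]
screwdriver 0.62 [ 0.715 -0.018  0.074]
screwdriver 0.56 [ 0.41  -0.492  0.021]
spare_gear 0.75 [ 0.429 -0.021  0.009]
spare_gear 0.72 [0.715 0.112 0.044]
side 403.75933991807625 279.09837625866516 205.13269511578156 [-0.11564459  0.          0.          0.          0.        ] [ 0.41343401 -0.97765948  1.13681978] [ 0.1222824   0.67774608 -0.72505673]
pliers_grip 0.56 [0.504 0.254 0.136]
plier_block 0.76 [0.465 0.221 0.062]
bench_block 0.69 [0.55  0.009 0.02 ]
mill
[... 439 characters left out ...]
 1.4, 'q': array([ 1.24980494,  0.689068  , -0.19460611,  1.5653098 ,  0.15731077,
        0.90246705, -0.21510021]), 'qd': array([ 0.00056282, -0.00055943,  0.00046792,  0.00086844,  0.00019869,
       -0.0005065 , -0.00200211]), 'joint_torque': array([ 1.67110975e-04, -5.27485371e+01, -1.26728006e+00, -1.53743362e+01,
       -5.19865577e-02, -6.26556757e-04,  6.77487293e-06]), 'tool_pos': array([ 0.21714969, -0.58607472,  0.40476024]), 'eef_rot': array([9.84303535e-01, 1.76483840e-01, 1.75770296e-05, 6.39456764e-05]), 'contact_force': array([-0.86233973, -0.09935765,  0.1298749 ]), 'moment': array([ 0.03004054, -0.01285619, -0.02909102]), 'finger_force': 0.0, 'opening': 1.0018969281273866}
```

View pics/top0.png

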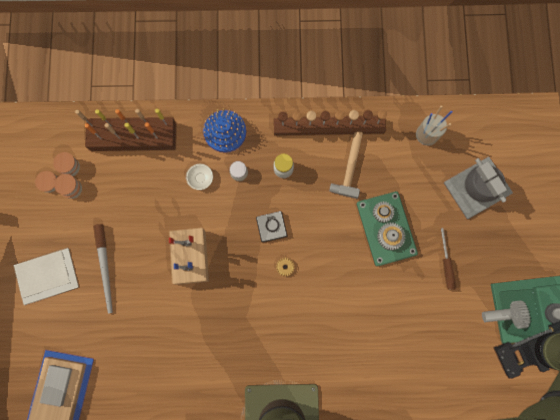

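View pics/side0.png

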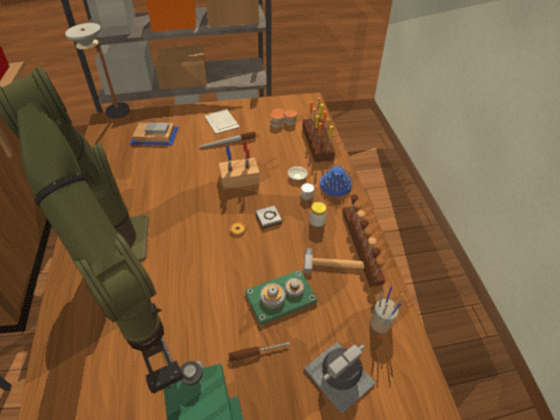

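```bash
python3 - <<'E'
from h import *
t=cv2.imread("pics/top0.png"); s=cv2.imread("pics/side0.png")
def c(im,x,y,w,h,k): return cv2.resize(im[y:y+h,x:x+w],(w*k,h*k),interpolation=cv2.INTER_CUBIC)
A=[c(t,160,222,50,66,5)[:300,:250],c(t,252,207,40,38,6),c(t,350,188,70,80,4)[:300,:]]
B=[c(s,212,135,52,60,5),c(s,250,200,40,35,6),c(s,240,268,80,60,3)]
def row(L): 
    H=300; return np.hstack([cv2.copyMakeBorder(x[:H],0,H-min(H,x.shape[0]),0,6,cv2.BORDER_CONSTANT) for x in L])[:, :800]
a,b=row(A),row(B); W=max(a.shape[1],b.shape[1]); 
pad=lambda x:cv2.copyMakeBorder(x,0,0,0,W-x.shape[1],cv2.BORDER_CONSTANT)
o=np.vstack([pad(a),pad(b)]); print(o.shape); cv2.imwrite("pics/c1.png",o)
E
```

```text
(600, 788, 3)
```

View pics/c1.png

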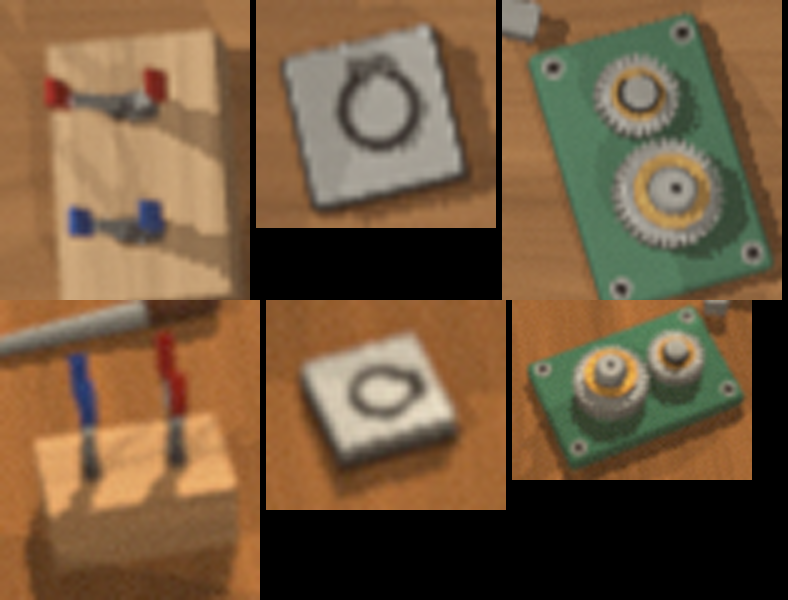

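The plate's large gear is at top (391,236). The red pliers stand in the +x hole of the block, around (181,241), with the grips along about world y. The ring's gap faces roughly +x, with its lugs near (271,218) and its centre near (272,225).

```bash
cat > fit.py <<'E'
from h import *
from scipy.optimize import minimize
S=8
def T(p,yaw,X): 
    c,s=np.cos(yaw),np.sin(yaw); X=np.array(X,float); return np.c_[p[0]+c*X[:,0]-s*X[:,1],p[1]+s*X[:,0]+c*X[:,1],X[:,2]]
def circ(x,y,z,rad,n=48):
    a=np.linspace(0,2*np.pi,n,endpoint=False); return np.c_[x+rad*np.cos(a),y+rad*np.sin(a),np.full(n,z)]
def rect(a,b,z): return np.array([[-a,-b,z],[a,-b,z],[a,b,z],[-a,b,z]])/1.
def cost(n,im,roi,polys,ign=None,full=False):
    # polys: list of (label, Nx3, hull?) painted in order
    x0,y0,x1,y1=roi; L=np.zeros(((y1-y0)*S,(x1-x0)*S),np.uint8)
    for lab,P,h in polys:
        uv=(proj(n,P)+.5-[x0,y0])*S
        if h: uv=cv2.convexHull(uv.astype(np.float32))[:,0]
        cv2.fillPoly(L,[np.round(uv*16).astype(np.int32)],int(lab),shift=4)
    k=max(l for l,_,_ in polys)+1
    M=np.stack([cv2.GaussianBlur(cv2.resize((L==i).astype(np.float32),None,fx=1/S,fy=1/S,interpolation=cv2.INTER_AREA),(0,0),.45) for i in range(k)],-1).reshape(-1,k)
    I=im[y0:y1,x0:x1].reshape(-1,3).astype(float)
    C,_,_,_=np.linalg.lstsq(M,I,rcond=None); e=np.abs(I-M@C).sum(1)
    return np.minimum(e,90).mean()
def roi(n,P,m=8):
    uv=proj(n,P); a=np.floor(uv.min(0))-m; b=np.ceil(uv.max(0))+m; return [int(v) for v in(*a,*b)]
def nm(f,x0,st):
    x0=np.array(x0,float); s=np.vstack([x0]+[x0+np.eye(len(x0))[i]*st[i] for i in range(len(x0))])
    for _ in range(2):
        o=minimize(f,s[0],method="Nelder-Mead",options=dict(initial_simplex=s,maxiter=250,xatol=1e-5,fatol=1e-4)); s=np.vstack([o.x]+[o.x+np.eye(len(x0))[i]*st[i]*.5 for i in range(len(x0))])
    return o.x,o.fun
E
cat > m1.py <<'E'
from fit import *
ims={n:cv2.imread(f"pics/{n}0.png")[:,:,::-1] for n in("top","side")}
def box(p,yaw,a,b,h): return np.vstack([T(p,yaw,rect(a,b,0)),T(p,yaw,rect(a,b,h))]),T(p,yaw,rect(a,b,h))
def ringpoly(x,y,z,yaw):
    a=np.linspace(.33,2*np.pi-.33,40); o=np.c_[21*np.cos(a),21*np.sin(a)]; i=np.c_[15.5*np.cos(a),15.5*np.sin(a)][::-1]
    lug=lambda s:np.array([[15,2.2*s],[25,2.2*s],[25,9.8*s],[15,9.8*s]])
    return [T((x,y),yaw,np.c_[q/1000,np.full(len(q),z)]) for q in(np.vstack([o,i]),lug(1),lug(-1))]
def bench(n,v):
    x,y,w,rx,ry,rw=v; b,t=box((x,y),w,.04,.04,.022)
    return [(1,b,1),(2,t,1)]+[(3,P,0) for P in ringpoly(rx,ry,.0265,rw)]
def plate(n,v):
    x,y,w,dz,sx=v; b,t=box((x,y),w,.1,.065,.020)
    L=[(1,b,1),(2,t,1)]
    g=lambda X,z,r:T((x,y),w,circ(X,0,z,r))
    L+=[(3,np.vstack([g(-.028,.03,.038),g(-.028,.05,.038)]),1),(3,np.vstack([g(.047,.03,.025),g(.047,.05,.025)]),1)]
    zt=.0705+dz
    L+=[(4,g(-.028,zt-.0117,.027),1),(5,np.vstack([g(-.028,zt-.0117,.017),g(-.028,zt-.0055,.017),g(-.028,zt,.0125)]),1)]
    return L
def block(n,v):
    x,y,w=v; b,t=box((x,y),w,.075,.0475,.06); return [(1,b,1),(2,t,1)]
for nm_,f,x0,st in[("bench",bench,[.55,.012,.2,.552,.012,.15],[.004,.004,.1,.004,.004,.15]),("plate",plate,[.533,-.322,.25,0,0],[.004,.004,.1,.002,.001]),("block",block,[.462,.249,.03],[.005,.005,.06])]:
    R={n:roi(n,np.vstack([P for _,P,_ in f(n,x0)]),6) for n in ims}
    for ns in(["top"],["side"],["top","side"]):
        v,c=nm(lambda v:sum(cost(n,ims[n],R[n],f(n,v)) for n in ns),x0,st); print(nm_,ns,np.round(v,4),round(c,2))
for n in ims:
    im=ims[n].astype(int); m=((im[...,0]>70)&(im[...,1]<.45*im[...,0])&(im[...,2]<.5*im[...,0])).astype(np.uint8)
    x0,y0,x1,y1=(165,230,200,255) if n=="top" else (225,135,262,180)
    k,_,st,ce=cv2.connectedComponentsWithStats(m[y0:y1,x0:x1]); 
    for i in range(1,k): 
        if st[i,4]>3: print(n,st[i],ce[i]+[x0,y0],onz(n,ce[i]+[x0,y0],.146).round(4))
E
time python3 m1.py
```

```text
bench ['top'] [0.5512 0.0172 0.1803 0.5536 0.0168 0.1707] 30.73Traceback (most recent call last):
  File "m1.py", line 24, in <module>
    v,c=nm(lambda v:sum(cost(n,ims[n],R[n],f(n,v)) for n in ns),x0,st); print(nm_,ns,np.round(v,4),round(c,2))
        ~~^^^^^^^^^^^^^^^^^^^^^^^^^^^^^^^^^^^^^^^^^^^^^^^^^^^^^^^^^^^^
  File "fit.py", line 26, in nm
    o=minimize(f,s[0],method="Nelder-Mead",options=dict(initial_simplex=s,maxiter=250,xatol=1e-5,fatol=1e-4)); s=np.vstack([o.x]+[o.x+np.eye(len(x0))[i]*st[i]*.5 for i in range(len(x0))])
    res = _minimize_neldermead(fun, x0, args, callback, bounds=bounds,
                               **options)
    fxr = func(xr)
    fx = function(np.copy(x), *(wrapper_args + args))
  File "m1.py", line 24, in <lambda>
    v,c=nm(lambda v:sum(cost(n,ims[n],R[n],f(n,v)) for n in ns),x0,st); print(nm_,ns,np.round(v,4),round(c,2))
                    ~~~^^^^^^^^^^^^^^^^^^^^^^^^^^^^^^^^^^^^^^^^
  File "m1.py", line 24, in <genexpr>
    v,c=nm(lambda v:sum(cost(n,ims[n],R[n],f(n,v)) for n in ns),x0,st); print(nm_,ns,np.round(v,4),round(c,2))
                        ~~~~^^^^^^^^^^^^^^^^^^^^^^
  File "fit.py", line 13, in cost
    uv=(proj(n,P)+.5-[x0,y0])*S
        ~~~~^^^^^
  File "h.py", line 12, in proj
    K,d,R,t=par(n); return cv2.projectPoints(np.array(X,float).reshape(-1,3),cv2.Rodrigues(R)[0],t,K,d)[0].reshape(-1,2)
            ~~~^^^
  File "h.py", line 4, in par
    p=cams.camera_params(n); f=210/np.tan(np.radians(p["vfov"])/2)
ValueError: time passes only in moves, steps and waits

real	0m5.829s
user	0m4.178s
sys	0m0.381s
```

```bash
python3 - <<'E'
s=open("h.py").read()
s=s.replace("def par(n):","import functools\n@functools.cache\ndef par(n):")
open("h.py","w").write(s)
E
time python3 m1.py; python3 -c "
from h import *;print(status.get_state()['clock'])"
```

```text
bench ['top'] [0.5512 0.0172 0.1803 0.5536 0.0168 0.1707] 30.73
bench ['side'] [0.552  0.0215 0.2084 0.5553 0.0182 0.191 ] 26.6
bench ['top', 'side'] [0.5516 0.0209 0.1801 0.5539 0.0171 0.2434] 58.84
plate ['top'] [ 5.387e-01 -3.201e-01  2.496e-01 -3.000e-04  4.000e-04] 31.08
plate ['side'] [ 5.406e-01 -3.218e-01  2.313e-01  7.000e-04 -1.000e-04] 37.55
plate ['top', 'side'] [ 5.401e-01 -3.202e-01  2.495e-01 -5.000e-04 -3.000e-04] 68.96
block ['top'] [0.4647 0.259  0.0636] 51.34
block ['side'] [0.4665 0.2636 0.039 ] 49.14
block ['top', 'side'] [0.4651 0.2594 0.0651] 101.44
top [24  6  4  6 18] [190.5 238.5] [[0.5019 0.2349 0.146 ]]
top [ 4  8  4  5 18] [170.38888889 240.22222222] [[0.4983 0.289  0.146 ]]
side [18  6  6 17 53] [245.77358491 148.75471698] [[0.5023 0.2686 0.146 ]]
1.4
real	0m9.799s
user	0m15.809s
sys	0m0.200s
```

```bash
cat > go.py <<'E'
# usage: go.py x y z yawdeg(of tool y axis, mod 180) of GRASP POINT -> tool-frame shift, turn
import sys; from h import *
from scipy.spatial.transform import Rotation as Ro
s=status.get_state(); R=Ro.from_quat(s["eef_rot"]); M=R.as_matrix()
g=s["tool_pos"]+M[:,2]*.147; ya=np.degrees(np.arctan2(M[1,1],M[0,1]))
print("t",round(s["clock"],2),"grasp",g.round(4),"yaw",ya.round(2),"tilt",M[:2,2].round(4),"F",np.round(s["contact_force"],1),"M",np.round(s["moment"],2),"op",round(s["opening"]*88,2),"ff",round(s["finger_force"],1),"q7",s["q"].round(2))
if len(sys.argv)>4:
    d=np.array([float(v) for v in sys.argv[1:4]])-g; e=(float(sys.argv[4])-ya+90)%180-90
    print("tool shift mm",(M.T@d*1000).round(2),"world d",(d*1000).round(1),"tool z turn deg (after shift)",round(-e,2))
E
echo
```

Emit:
play_rows(
  rows=[
    [100,0.0478,-0.0271,0,0,0,0],
    [100,0.0478,-0.0271,0,0,0,0],
    [100,0.0478,-0.0271,0,0,0,0],
    [100,0.0478,-0.0271,0,0,0,0],
    [100,0.0478,-0.0271,0,0,0,0],
    [100,0.0478,-0.0271,0,0,0,0],
    [100,0.0478,-0.0271,0,0,0,0],
    [100,0.0478,-0.0271,0,0,0,0],
  ],
)

```text
clock: 2.4
tool_pos: [0.5015, -0.2485, 0.4049]
eef_rot: [0.984, 0.176, 0.0, 0.0]
contact_force: [1.2, -1.0, 0.0]
opening: 1.001
finger_force: 0.0
```

Emit:
play_rows(
  rows=[
    [100,0.0212,-0.0573,0,0,0,0],
    [100,0.0212,-0.0573,0,0,0,0],
    [100,0.0212,-0.0573,0,0,0,0],
    [100,0.0212,-0.0573,0,0,0,0],
    [100,0.0212,-0.0573,0,0,0,0],
    [100,0.0212,-0.0573,0,0,0,0],
    [100,0.0212,-0.0573,0,0,0,0],
    [100,0.0212,-0.0573,0,0,0,0],
  ],
)

```text
clock: 3.4
tool_pos: [0.5, 0.2409, 0.4049]
eef_rot: [0.984, 0.176, 0.0, 0.0]
contact_force: [0.9, 0.6, 0.3]
opening: 0.999
finger_force: 0.0
```

```bash
python3 go.py .5 .2612 .2 93.7
```

```text
t 3.4 grasp [0.5001 0.2409 0.2579] yaw -69.67 tilt [0.0007 0.    ] F [0.9 0.6 0.3] M [-0.01 -0.03  0.04] op 87.88 ff 0.0 q7 [-0.48  0.59 -0.09  1.78  0.07  0.77 -1.82]
tool shift mm [  6.9  -19.12  57.91] world d [ -0.1  20.3 -57.9] tool z turn deg (after shift) 16.63
```

Emit:
play_rows(
  rows=[
    [100,0.0069,-0.0191,0.02,0,0,0],
    [100,0,0,0.02,0,0,8.3],
    [100,0,0,0.018,0,0,8.3],
    [100,0,0,0,0,0,0],
    [100,0,0,0,0,0,0],
  ],
)

```text
clock: 4.03
tool_pos: [0.5003, 0.2593, 0.3474]
eef_rot: [0.999, 0.034, 0.001, -0.0]
contact_force: [0.6, 0.8, 0.0]
opening: 1.001
finger_force: 0.0
```

```bash
python3 go.py .5 .2612 .144 93.7; python3 - <<'E'
from h import *
t=snap("top","top1.png")[:,:,::-1]; s=snap("side","side1.png")[:,:,::-1]
for n,im in(("t",t),("s",s)): pass
a=cv2.resize(t[215:275,150:215],None,fx=6,fy=6,interpolation=cv2.INTER_CUBIC); b=cv2.resize(s[110:180,210:275],None,fx=6,fy=6,interpolation=cv2.INTER_CUBIC)
cv2.imwrite("pics/c2.png",np.hstack([a,b[30:390]]))
E
```

```text
t 4.03 grasp [0.5004 0.2594 0.2004] yaw -86.13 tilt [0.001  0.0006] F [0.6 0.8 0. ] M [-0.03 -0.03 -0.02] op 88.13 ff 0.0 q7 [-0.56  0.68 -0.    1.82  0.    0.64 -2.07]
tool shift mm [-0.37 -1.8  56.36] world d [ -0.4   1.8 -56.4] tool z turn deg (after shift) 0.17
```

View pics/c2.png

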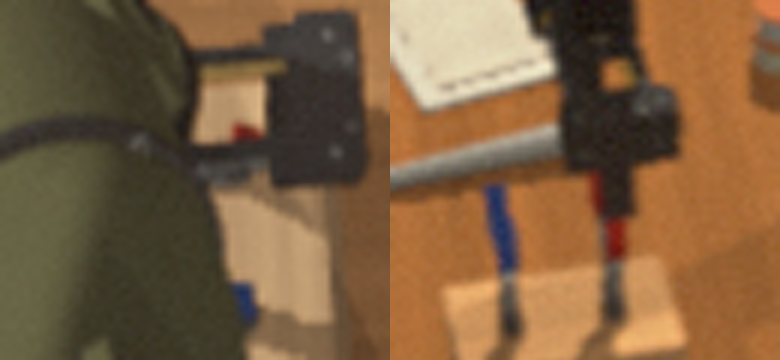

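Emit:
play_rows(
  rows=[
    [100,-0.0004,-0.0018,0.016,0,0,0],
    [100,0,0,0.02,0,0,0],
    [100,0,0,0.0204,0,0,0],
    [76,0,0,0,0,0,0],
    [76,0,0,0,0,0,0],
    [73,0,0,0,0,0,0],
    [73,0,0,0,0,0,0],
  ],
  grip_force=30,
)

```text
clock: 5.0
tool_pos: [0.4997, 0.2612, 0.291]
eef_rot: [0.999, 0.033, 0.001, -0.0]
contact_force: [0.2, 0.2, 1.2]
opening: 0.734
finger_force: 7.6
```

```bash
python3 go.py .5 .2612 .144 93.7
```

```text
t 5.0 grasp [0.4999 0.2613 0.144 ] yaw -86.26 tilt [0.0013 0.0009] F [0.2 0.2 1.2] M [0.12 0.03 0.02] op 64.64 ff 7.6 q7 [-0.56  0.77 -0.    1.86  0.    0.51 -2.07]
tool shift mm [ 0.11  0.11 -0.02] world d [ 0.1 -0.1  0. ] tool z turn deg (after shift) 0.04
```

Emit:
play_rows(
  rows=[
    [71,0,0,0,0,0,0],
    [71,0,0,0,0,0,0],
    [71,0,0,-0.01,0,0,0],
    [71,0,0,-0.03,0,0,0],
    [71,0,0,-0.035,0,0,0],
    [71,0,0,-0.035,0,0,0],
    [71,0.0118,0.0489,0,0,0,0],
    [71,0.0118,0.0489,0,0,0,0],
  ],
)

```text
clock: 6.0
tool_pos: [0.5293, 0.1639, 0.4009]
eef_rot: [0.999, 0.033, 0.0, 0.0]
contact_force: [1.1, 0.2, -2.2]
opening: 0.715
finger_force: 8.2
```

Emit:
play_rows(
  rows=[
    [71,0.0118,0.0489,0,0,0,0],
    [71,0.0118,0.0489,0,0,0,0],
    [71,0.0118,0.0489,0.03,0,0,0],
    [71,0,0,0.03,0,0,-6.5],
    [71,0,0,0.0,0,0,0],
  ],
)

```text
clock: 6.62
tool_pos: [0.5729, 0.02, 0.3384]
eef_rot: [0.996, 0.088, -0.003, -0.0]
contact_force: [-0.1, 1.2, -2.4]
opening: 0.71
finger_force: 8.2
```

```bash
python3 go.py .575 .021 .175 100.3; python3 - <<'E'
from h import *
t=snap("top","top2.png")[:,:,::-1]; s=snap("side","side2.png")[:,:,::-1]
a=cv2.resize(t[195:255,235:300],None,fx=6,fy=6,interpolation=cv2.INTER_CUBIC); b=cv2.resize(s[170:240,235:300],None,fx=6,fy=6,interpolation=cv2.INTER_CUBIC)
cv2.imwrite("pics/c3.png",np.hstack([a,b[30:390]]))
E
```

```text
t 6.62 grasp [0.572  0.0199 0.1914] yaw -79.89 tilt [-0.0066 -0.0004] F [-0.1  1.2 -2.4] M [ 0.08  0.03 -0.04] op 62.44 ff 8.2 q7 [-0.08  0.71 -0.06  1.79  0.07  0.65 -1.57]
tool shift mm [ 3.29 -0.5  16.35] world d [  3.    1.1 -16.4] tool z turn deg (after shift) -0.19
```

View pics/c3.png

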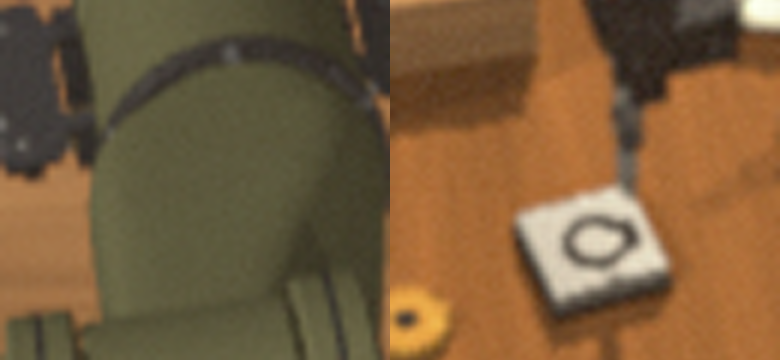

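```bash
cat > cal.py <<'E'
from fit import *
from m0 import *
import sys
from scipy.spatial.transform import Rotation as Ro
f=sys.argv[1]; im=cv2.imread("pics/"+f)[:,:,::-1].astype(float)
s=status.get_state(); M=Ro.from_quat(s["eef_rot"]).as_matrix(); tip=lambda h,y=0: s["tool_pos"]+M[:,2]*(.147+.1326-h)+M[:,1]*y
for y in(-.006,.006): print("pin proj",y,proj("side",tip(0,y)).round(2))
g=im.sum(2)
for h in(.05,.04,.03,.02,.015,.01,.005,0): print(h,proj("side",tip(h)).round(2))
u,v=np.round(proj("side",tip(0))[0]).astype(int)
print(u-6,v-16); print(g[v-16:v+6,u-6:u+8].astype(int))
E
sed -n '1,/^def plate/p' m1.py | grep -v "^def plate\|^ims\|^from fit" | sed '1i from fit import *' > m0.py
python3 cal.py side2.png; python3 - <<'E'
from m0 import *
print(proj("side",[[.575,.021,.0265],[.5545,.0172,.0265]]).round(2))
E
```

```text
pin proj -0.006 [[273.26 205.84]]
pin proj 0.006 [[274.34 208.09]]
0.05 [[273.83 197.36]]
0.04 [[273.82 199.32]]
0.03 [[273.82 201.26]]
0.02 [[273.81 203.18]]
0.015 [[273.81 204.13]]
0.01 [[273.81 205.08]]
0.005 [[273.8  206.02]]
0 [[273.8  206.96]]
268 191
[[344 343 344 323 319 299 248 160 118 134 149 168 213 274]
 [350 338 341 310 278 263 233 199 163 209 262 269 290 321]
 [347 346 342 303 226 217 234 232 227 280 310 317 335 344]
 [357 343 340 289 222 207 231 243 252 308 336 341 348 347]
 [337 352 344 317 260 215 217 226 238 296 336 337 336 338]
 [351 351 346 332 283 220 198 201 232 291 325 344 338 343]
 [341 342 356 323 292 205 168 176 209 289 326 333 341 337]
 [349 344 341 328 291 205 173 172 213 281 338 328 329 342]
 [349 340 344 337 312 244 178 188 234 300 340 332 339 342]
 [340 342 350 338 317 279 240 252 294 341 335 329 337 330]
 [335 343 349 341 332 308 289 295 332 346 345 346 330 331]
 [345 350 337 338 332 311 296 295 330 362 348 335 339 337]
 [346 337 342 343 325 313 290 304 332 345 337 331 336 337]
 [351 338 332 333 326 299 285 276 313 343 347 333 321 316]
 [352 349 362 363 372 349 269 274 313 342 349 357 323 345]
 [388 426 460 518 518 449 330 295 315 334 347 332 335 340]
 [523 543 595 637 623 550 444 362 323 314 330 345 337 327]
 [624 628 631 636 644 624 569 497 399 322 307 331 331 330]
 [627 623 624 635 637 641 632 612 506 350 286 313 316 322]
 [534 532 533 562 596 613 617 623 579 416 312 309 311 330]
 [374 339 349 383 465 495 477 548 601 501 336 295 305 322]
 [424 423 370 304 307 283 295 429 580 566 417 294 291 323]]
[[274.04 213.46]
 [268.74 214.85]]
```

Emit:
play_rows(
  rows=[
    [71,0.0033,-0.0005,0.015,0,0,-0.2],
    [71,0,0,0.012,0,0,0],
    [71,0,0,0,0,0,0],
    [71,0,0,0,0,0,0],
  ],
)

```text
clock: 7.22
tool_pos: [0.5775, 0.0219, 0.3134]
eef_rot: [0.996, 0.091, -0.0, 0.0]
contact_force: [0.4, -0.0, -1.7]
opening: 0.711
finger_force: 8.2
```

```bash
python3 go.py .575 .021 .16 100.3; python3 - <<'E'
from h import *
snap("side","side3.png")
E
python3 cal.py side3.png
```

```text
t 7.22 grasp [0.5775 0.0219 0.1664] yaw -79.57 tilt [ 0.     -0.0002] F [ 0.4 -0.  -1.7] M [ 0.01 -0.06 -0.01] op 62.57 ff 8.2 q7 [-0.08  0.75 -0.06  1.8   0.07  0.6  -1.58]
tool shift mm [-2.59  0.42  6.37] world d [-2.5 -0.9 -6.4] tool z turn deg (after shift) 0.13
pin proj -0.006 [[274.19 210.72]]
pin proj 0.006 [[275.27 212.97]]
0.05 [[274.77 202.5 ]]
0.04 [[274.76 204.4 ]]
0.03 [[274.75 206.29]]
0.02 [[274.75 208.16]]
0.015 [[274.74 209.09]]
0.01 [[274.74 210.01]]
0.005 [[274.73 210.93]]
0 [[274.73 211.85]]
269 196
[[353 350 338 324 307 295 250 168 131 115 130 155 203 283]
 [341 343 338 311 274 259 228 211 155 156 200 248 278 323]
 [346 347 338 294 223 213 210 209 214 248 292 327 332 343]
 [347 354 337 289 232 210 239 247 249 304 330 342 331 335]
 [334 344 354 314 272 232 221 231 241 294 325 339 337 356]
 [347 339 348 326 287 248 196 200 212 275 330 333 341 337]
 [337 349 337 327 295 225 172 167 203 267 331 325 332 330]
 [337 336 340 340 292 203 175 183 207 279 328 338 335 330]
 [341 332 330 337 317 244 202 204 244 297 327 344 334 335]
 [346 357 380 383 359 305 257 268 317 335 347 331 340 340]
 [414 464 518 514 466 341 297 292 315 346 331 343 337 335]
 [543 598 634 629 549 382 300 290 302 337 342 338 333 343]
 [633 624 647 643 560 392 301 286 295 333 333 336 329 342]
 [623 636 633 635 564 412 298 272 293 304 319 330 329 327]
 [533 523 563 608 577 441 318 298 320 307 290 318 320 314]
 [341 331 389 477 479 383 311 372 399 334 312 296 319 307]
 [429 376 309 317 290 258 268 436 508 395 311 296 306 307]
 [601 550 481 444 351 206 247 465 582 485 339 278 310 305]
 [624 629 625 615 474 223 218 441 601 555 411 304 291 295]
 [615 633 636 595 444 215 225 433 596 595 486 335 289 300]
 [622 619 589 473 285 188 287 487 627 654 559 404 300 298]
 [514 503 461 335 221 236 340 500 642 663 615 491 337 294]]
```

Emit:
play_rows(
  rows=[
    [71,-0.0026,0.0004,0.004,0,0,0],
    [71,0,0,0.003,0,0,0],
    [71,0,0,0,0,0,0],
    [71,0,0,0.001,0,0,0],
    [71,0,0,0.001,0,0,0],
    [71,0,0,0,0,0,0],
  ],
)

```text
clock: 8.02
tool_pos: [0.575, 0.0209, 0.3043]
eef_rot: [0.996, 0.091, -0.0, 0.0]
contact_force: [-0.1, 0.5, -1.9]
opening: 0.709
finger_force: 8.2
```

```bash
python3 go.py .575 .021 .155 100.3
```

```text
t 8.03 grasp [0.575  0.0209 0.1573] yaw -79.58 tilt [-0.     -0.0001] F [-0.1  0.5 -1.9] M [-0.02  0.04  0.02] op 62.39 ff 8.2 q7 [-0.08  0.76 -0.06  1.81  0.07  0.57 -1.58]
tool shift mm [ 0.04 -0.08  2.27] world d [ 0.   0.1 -2.3] tool z turn deg (after shift) 0.12
```

Emit:
play_rows(
  rows=[
    [71,0,0,0.0007,0,0,0],
    [71,0,0,0,0,0,0],
  ],
)

```text
clock: 8.28
tool_pos: [0.575, 0.021, 0.3036]
eef_rot: [0.996, 0.091, 0.0, 0.0]
contact_force: [0.2, 0.2, -1.5]
opening: 0.709
finger_force: 8.2
```

Emit:
play_rows(
  rows=[
    [71,0,0,0.0006,0,0,0],
    [71,0,0,0,0,0,0],
  ],
)

```text
clock: 8.52
tool_pos: [0.575, 0.021, 0.303]
eef_rot: [0.996, 0.091, -0.0, 0.0]
contact_force: [-0.1, 0.3, -2.0]
opening: 0.711
finger_force: 8.2
```

Emit:
play_rows(
  rows=[
    [71,0,0,0.0005,0,0,0],
    [71,0,0,0,0,0,0],
  ],
)

```text
clock: 8.78
tool_pos: [0.5752, 0.021, 0.3028]
eef_rot: [0.996, 0.091, 0.0, 0.0]
contact_force: [-0.6, -1.2, 1.0]
opening: 0.712
finger_force: 8.6
```

Emit:
play_rows(
  rows=[
    [71,0,0,0.0004,0,0,0],
    [71,0,0,0,0,0,0],
  ],
)

```text
clock: 9.02
tool_pos: [0.5753, 0.021, 0.3026]
eef_rot: [0.996, 0.091, 0.001, 0.0]
contact_force: [0.4, 0.6, 5.2]
opening: 0.712
finger_force: 9.1
```

Emit:
play_rows(
  rows=[
    [67,0,0,0,0,0,0],
    [67,0,0,0,0,0,0],
  ],
)

```text
clock: 9.28
tool_pos: [0.5756, 0.0211, 0.3031]
eef_rot: [0.996, 0.091, 0.001, 0.0]
contact_force: [0.6, -0.7, 8.2]
opening: 0.673
finger_force: 12.9
```

Emit:
play_rows(
  rows=[
    [63,0,0,0,0,0,0],
    [63,0,0,0,0,0,0],
  ],
)

```text
clock: 9.52
tool_pos: [0.5759, 0.0209, 0.3035]
eef_rot: [0.996, 0.091, 0.002, 0.0]
contact_force: [0.4, -0.9, 10.4]
opening: 0.63
finger_force: 14.5
```

Emit:
play_rows(
  rows=[
    [57,0,0,-0.0008,0,0,0],
    [57,0,0,0,0,0,0],
    [52,0,0,-0.0004,0,0,0],
    [52,0,0,0,0,0,0],
  ],
)

```text
clock: 10.02
tool_pos: [0.5758, 0.0217, 0.3046]
eef_rot: [0.996, 0.091, 0.002, -0.0]
contact_force: [0.2, 1.5, 9.5]
opening: 0.519
finger_force: 16.4
```

Emit:
play_rows(
  rows=[
    [47,0,0,-0.0003,0,0,0],
    [47,0,0,0,0,0,0],
    [45,0,0,-0.0001,0,0,0],
    [45,0,0,0,0,0,0],
  ],
)

```text
clock: 10.52
tool_pos: [0.5758, 0.022, 0.305]
eef_rot: [0.996, 0.091, 0.002, -0.001]
contact_force: [-0.4, 1.5, 8.8]
opening: 0.452
finger_force: 18.0
```

```bash
python3 go.py; python3 - <<'E'
from h import *
s=snap("side","side4.png")[:,:,::-1]
a=cv2.resize(s[195:240,240:300],None,fx=12,fy=12,interpolation=cv2.INTER_CUBIC)
cv2.imwrite("pics/c4.png",a)
E
```

```text
t 10.53 grasp [0.5763 0.0222 0.158 ] yaw -79.52 tilt [0.0035 0.0016] F [-0.4  1.5  8.8] M [0.42 0.02 0.03] op 39.76 ff 18.0 q7 [-0.08  0.76 -0.06  1.81  0.07  0.57 -1.58]
```

View pics/c4.png

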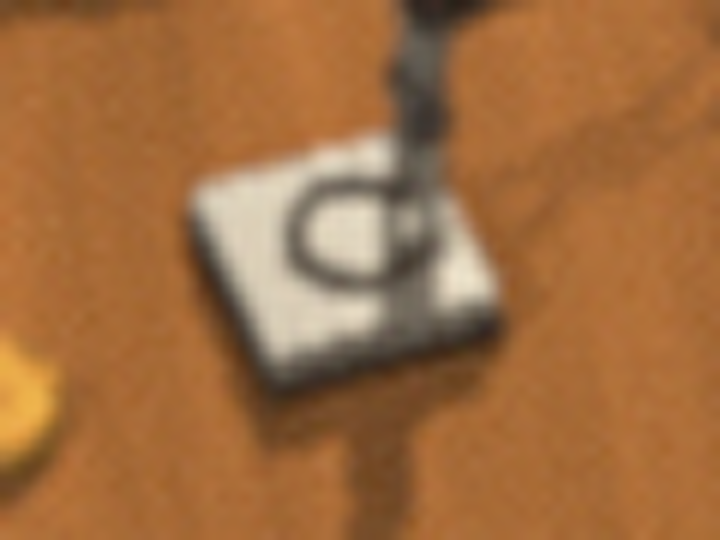

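Emit:
play_rows(
  rows=[
    [43,0,0,-0.0002,0,0,0],
    [43,0,0,0,0,0,0],
    [43,0,0,-0.002,0,0,0],
    [43,0,0,-0.003,0,0,0],
    [43,0,0,-0.01,0,0,0],
    [43,0,0,-0.02,0,0,0],
    [43,0,0,-0.025,0,0,0],
    [43,0,0,-0.017,0,0,0],
  ],
)

```text
clock: 11.58
tool_pos: [0.575, 0.0208, 0.3823]
eef_rot: [0.996, 0.091, 0.001, 0.0]
contact_force: [-0.2, -0.4, -2.6]
opening: 0.429
finger_force: 16.9
```

```bash
python3 go.py .5308 -.3239 .235 100.48;  python3 - <<'E'
from h import *
s=snap("side","side5.png")[:,:,::-1]
a=cv2.resize(s[170:240,230:300],None,fx=8,fy=8,interpolation=cv2.INTER_CUBIC)
cv2.imwrite("pics/c5.png",a)
E
```

```text
t 11.57 grasp [0.5751 0.0208 0.2353] yaw -79.58 tilt [ 0.001  -0.0001] F [-0.2 -0.4 -2.6] M [ 0.07  0.02 -0.  ] op 37.71 ff 16.9 q7 [-0.08  0.65 -0.07  1.75  0.06  0.75 -1.56]
tool shift mm [-1.0594e+02  3.3101e+02  3.3000e-01] world d [-4.430e+01 -3.447e+02 -3.000e-01] tool z turn deg (after shift) -0.06
```

View pics/c5.png

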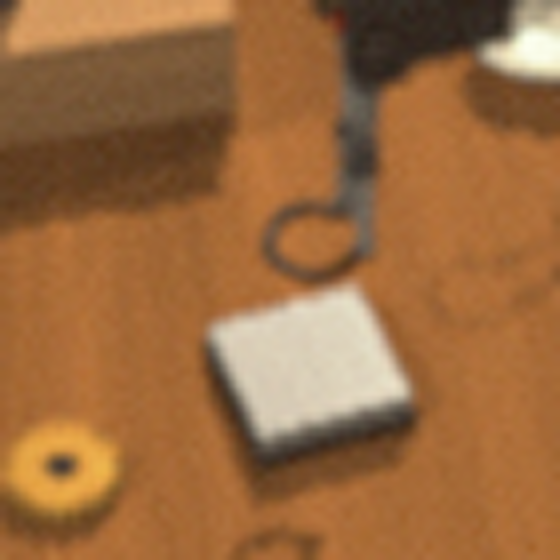

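Emit:
play_rows(
  rows=[
    [43,-0.005,0.0155,0,0,0,0],
    [43,-0.0106,0.0331,0,0,0,0],
    [43,-0.0144,0.0449,0,0,0,0],
    [43,-0.0144,0.0449,0,0,0,0],
    [43,-0.0144,0.0449,0,0,0,0],
    [43,-0.0144,0.0449,0,0,0,0],
    [43,-0.0144,0.0449,0,0,0,0],
    [43,-0.0106,0.0331,0,0,0,0],
  ],
)

```text
clock: 12.62
tool_pos: [0.5316, -0.3017, 0.3796]
eef_rot: [0.996, 0.089, -0.002, 0.0]
contact_force: [1.1, 0.7, -2.7]
opening: 0.432
finger_force: 16.9
```

Emit:
play_rows(
  rows=[
    [43,-0.005,0.0155,0,0,0,0],
    [43,-0.0028,0.0089,0,0,0,0],
    [43,0,0,0.008,0,0,0],
    [43,0,0,0,0,0,0],
    [43,0,0,0,0,0,0],
  ],
)

```text
clock: 13.25
tool_pos: [0.531, -0.322, 0.3728]
eef_rot: [0.996, 0.092, -0.0, -0.0]
contact_force: [0.2, -0.2, -1.9]
opening: 0.434
finger_force: 16.9
```

```bash
python3 go.py .5308 -.3239 .22 100.48;  python3 - <<'E'
from h import *
s=snap("side","side6.png")[:,:,::-1]; t=snap("top","top6.png")[:,:,::-1]
a=cv2.resize(s[250:320,230:320],None,fx=8,fy=8,interpolation=cv2.INTER_CUBIC)[:, :560]
b=cv2.resize(t[195:265,360:420],None,fx=4,fy=4,interpolation=cv2.INTER_CUBIC)
cv2.imwrite("pics/c6.png",np.hstack([a,cv2.copyMakeBorder(b,0,280,0,0,cv2.BORDER_CONSTANT)]))
E
```

```text
t 13.25 grasp [ 0.531  -0.3219  0.2258] yaw -79.45 tilt [-0.0001  0.0008] F [ 0.2 -0.2 -1.9] M [0.02 0.   0.01] op 38.21 ff 16.9 q7 [ 0.54  0.72 -0.12  1.61  0.11  0.82 -1.01]
tool shift mm [-0.57  1.91  5.82] world d [-0.2 -2.  -5.8] tool z turn deg (after shift) 0.07
```

View pics/c6.png

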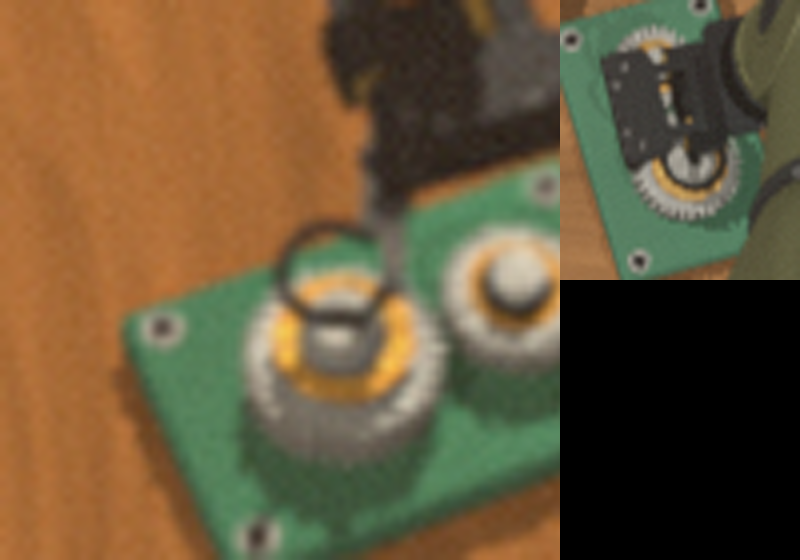

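```bash
cat > m2.py <<'E'
from fit import *
ld=lambda f:cv2.imread("pics/"+f)[:,:,::-1]
I0={n:ld(n+"0.png") for n in("top","side")}; I6={n:ld(n+"6.png") for n in I0}
def axle(v):
    x,y,dz,wd=v; zt=.0705+dz; g=lambda z,r:circ(x,y,z,r)
    return [(1,np.vstack([g(zt-wd-.002,.0385),g(zt-wd-.01,.0385)]),1),(2,g(zt-wd,.027),1),(3,np.vstack([g(zt-wd,.017),g(zt-.0055,.017),g(zt,.0125)]),1),(4,g(zt,.0125),1)]
x0=[.5122,-.3273,0,.0145]
R={n:roi(n,axle(x0)[1][1],3) for n in I0}
for ns in(["top"],["side"],["top","side"]):
    v,c=nm(lambda v:sum(cost(n,I0[n],R[n],axle(v)) for n in ns)+((v[2])/.003)**2*.5+((v[3]-.0148)/.001)**2,x0,[.002,.002,.002,.001]); print("axle",ns,v.round(4),round(c,2))
a=.225; PH=np.array([-14,11.7])
def ring(v,yaw=np.radians(10.55)):
    x,y,z,p=v  # back/centre position, pitch sag
    t=np.linspace(.30,np.pi-.69,30); out=[]
    for s in(1,-1):
        q=np.vstack([np.c_[21*np.cos(t),21*np.sin(t)],np.c_[15.5*np.cos(t),15.5*np.sin(t)][::-1]])-PH
        q=q@np.array([[np.cos(a),np.sin(a)],[-np.sin(a),np.cos(a)]])+PH; q[:,1]*=s; out.append(q)
    t=np.linspace(np.pi-.8,np.pi+.8,20); out.append(np.vstack([np.c_[21*np.cos(t),21*np.sin(t)],np.c_[15.5*np.cos(t),15.5*np.sin(t)][::-1]]))
    return [T((x,y),yaw,np.c_[q/1000,z+(q[:,0]-21)/1000*np.sin(p)]) for q in out]
def rc(n,v,full=False):
    x0,y0,x1,y1=RR[n]; L=np.zeros(((y1-y0)*S,(x1-x0)*S),np.uint8)
    for P in ring(v): cv2.fillPoly(L,[np.round((proj(n,P)+.5-[x0,y0])*S*16).astype(np.int32)],255,shift=4)
    m=cv2.GaussianBlur(cv2.resize(L/255.,None,fx=1/S,fy=1/S,interpolation=cv2.INTER_AREA),(0,0),.45)[...,None]
    A=I0[n][y0:y1,x0:x1].astype(float); B=I6[n][y0:y1,x0:x1]; e=(1-m)*A+m*np.array([45,42,40])-B
    return np.minimum(np.abs(e).sum(2),250)[MK[n]].mean()
g=np.array([.531,-.3219]); u=np.array([np.cos(.184),np.sin(.184)]); c0=g-u*.0214
v0=[*c0,.2258-.1356+.0015,0.02]
RR={n:roi(n,np.vstack(ring(v0)),3) for n in I0}; MK={}
for n in I0:
    x0,y0,x1,y1=RR[n]; X,Y=np.meshgrid(np.arange(x0,x1),np.arange(y0,y1)); W=onz(n,np.c_[X.ravel(),Y.ravel()],v0[2])[:,:2]
    MK[n]=(((W-c0)@u)<(.004 if n=="side" else -.004)).reshape(X.shape)
for ns in(["top"],["side"],["top","side"]):
    v,c=nm(lambda v:sum(rc(n,v) for n in ns)+((v[3]-.03)/.05)**2*3+((v[2]-v0[2])/.001)**2*2,v0,[.002,.002,.001,.04]); print("ring",ns,v.round(4),"behind pins mm",((np.array(v[:2])-g)@u*1000).round(2),"lat",(np.cross(u,np.array(v[:2])-g)*1000).round(2),round(c,2))
print("v0",np.round(v0,4))
E
python3 m2.py 2>&1 | grep -v Warn
```

```text
v,c=nm(lambda v:sum(rc(n,v) for n in ns)+((v[3]-.03)/.05)**2*3+((v[2]-v0[2])/.001)**2*2,v0,[.002,.002,.001,.04]); print("ring",ns,v.round(4),"behind pins mm",((np.array(v[:2])-g)@u*1000).round(2),"lat",(np.cross(u,np.array(v[:2])-g)*1000).round(2),round(c,2))
axle ['top'] [ 0.5117 -0.3259  0.      0.0149] 39.35
axle ['side'] [ 0.5137 -0.3271 -0.0008  0.0148] 50.79
axle ['top', 'side'] [ 0.513  -0.3265 -0.0021  0.015 ] 92.44
ring ['top'] [ 0.5087 -0.3234  0.0917  0.0313] behind pins mm -22.18 lat 2.64 30.92
ring ['side'] [ 0.5104 -0.32    0.0917  0.03  ] behind pins mm -19.85 lat 5.65 28.41
ring ['top', 'side'] [ 0.5092 -0.3219  0.0922  0.0027] behind pins mm -21.43 lat 4.0 68.65
v0 [ 0.51   -0.3258  0.0917  0.02  ]
```

```bash
cat > m3.py <<'E'
src=open("m2.py").read().split("x0=[.5122")[0]+"a=.225"+open("m2.py").read().split("a=.225")[1].split("for ns in")[0]
exec(src)
A={}
for dz in(-.003,-.0015,0,.0015,.003):
    for n in I0:
        x0=[.5122,-.3273]; Rn=roi(n,axle([*x0,0,.0148])[1][1],3)
        v,c=nm(lambda v:cost(n,I0[n],Rn,axle([*v,dz,.0148])),x0,[.002,.002]); A[n,dz]=v; print("axle",n,dz,v.round(4),round(c,2))
def T2(v): return ring([v[0],v[1],v[2],v[3]],v[4])
def rcy(n,v,I=None):
    global ring
    o=ring; ring=lambda w,_v=v:o(w,_v[4])
    try: return rc(n,v[:4])
    finally: ring=o
y0_=np.radians(10.55)
for z in(.0917,.0902):
  for n in I0:
    f=lambda v:rcy(n,[v[0],v[1],z,.02,v[2]])+((v[2]-y0_)/.06)**2
    v,c=nm(f,[*c0,y0_],[.002,.002,.06]); print("ring",n,z,v.round(4),round(c,2))
    for dz in(-.003,0,.003):
        d=v[:2]-A[n,dz]; uu=u; print("   dz",dz,"ring-axle along",round(d@uu*1000,2),"lat",round((uu[0]*d[1]-uu[1]*d[0])*1000,2))
E
python3 m3.py
```

```text
axle top -0.003 [ 0.512  -0.3265] 39.25
axle side -0.003 [ 0.5139 -0.3257] 50.65
axle top -0.0015 [ 0.5119 -0.3264] 39.35
axle side -0.0015 [ 0.5137 -0.3267] 50.7
axle top 0 [ 0.5117 -0.3258] 39.39
axle side 0 [ 0.5136 -0.3275] 50.77
axle top 0.0015 [ 0.5115 -0.3256] 39.4
axle side 0.0015 [ 0.5135 -0.3284] 50.86
axle top 0.003 [ 0.5113 -0.3252] 39.43
axle side 0.003 [ 0.5134 -0.3295] 50.89
ring top 0.0917 [ 0.5088 -0.3233  0.1789] 30.83
   dz -0.003 ring-axle along -2.53 lat 3.75
   dz 0 ring-axle along -2.39 lat 2.97
   dz 0.003 ring-axle along -2.08 lat 2.37
ring side 0.0917 [ 0.5101 -0.3199  0.1887] 28.3
   dz -0.003 ring-axle along -2.64 lat 6.41
   dz 0 ring-axle along -2.05 lat 8.07
   dz 0.003 ring-axle along -1.5 lat 9.96
ring top 0.0902 [ 0.5091 -0.3239  0.1894] 30.82
   dz -0.003 ring-axle along -2.38 lat 3.06
   dz 0 ring-axle along -2.24 lat 2.28
   dz 0.003 ring-axle along -1.93 lat 1.68
ring side 0.0902 [ 0.5104 -0.3192  0.1984] 28.15
   dz -0.003 ring-axle along -2.17 lat 7.08
   dz 0 ring-axle along -1.58 lat 8.75
   dz 0.003 ring-axle along -1.03 lat 10.64
```

```bash
cat > m4.py <<'E'
src=open("m2.py").read().split("x0=[.5122")[0]+"a=.225"+open("m2.py").read().split("a=.225")[1].split("for ns in")[0]
exec(src)
def run(tag,img,g,gz,n="side",lim=.004,yaw=.1833):
    global c0,u
    I6[n]=ld(img); u=np.array([np.cos(yaw),np.sin(yaw)]); c0=np.array(g)-u*.0214; z=gz-.1356+.0011
    RR[n]=roi(n,np.vstack(ring([*c0,z,0])),4); x0,y0,x1,y1=RR[n]; X,Y=np.meshgrid(np.arange(x0,x1),np.arange(y0,y1))
    W=onz(n,np.c_[X.ravel(),Y.ravel()],z)[:,:2]; MK[n]=(((W-c0)@u)<lim).reshape(X.shape)
    for p in(-.1,0,.1):
        v,c=nm(lambda v:rc(n,[*v,z,p]),[*c0],[.003,.003]); d=v-c0; print(tag,n,"pitch",p,v.round(4),"dev mm",(d*1000).round(2),"px",(proj(n,[*v,z])-proj(n,[*c0,z])).round(2),round(c,2))
        if n=="side":
            v,c=nm(lambda v:rc(n,[*c0,*v]),[z,p],[.003,.05]); print("   z,pitch free at c0: dz",((v[0]-z)*1000).round(2),v[1].round(3),round(c,2))
run("lift","side5.png",[.5751,.0208],.2353)
run("axle","side6.png",[.5310,-.3219],.2258)
run("axle","top6.png",[.5310,-.3219],.2258,"top",-.004)
E
python3 m4.py
```

```text
lift side pitch -0.1 [0.5543 0.0204] dev mm [0.25 3.54] px [[-0.08 -0.71]] 46.48
   z,pitch free at c0: dz 2.01 -0.113 46.48
lift side pitch 0 [0.5547 0.0228] dev mm [0.68 5.93] px [[-0.06 -1.19]] 46.2
   z,pitch free at c0: dz 5.28 -0.031 46.32
lift side pitch 0.1 [0.5555 0.0254] dev mm [1.44 8.49] px [[ 0.05 -1.72]] 46.12
   z,pitch free at c0: dz 5.85 -0.007 46.36
axle side pitch -0.1 [ 0.5096 -0.3213] dev mm [-0.35  4.5 ] px [[-0.34 -1.24]] 27.89
   z,pitch free at c0: dz 10.38 0.05 27.77
axle side pitch 0 [ 0.5103 -0.3202] dev mm [0.38 5.58] px [[-0.16 -1.57]] 27.45
   z,pitch free at c0: dz 11.26 0.081 27.64
axle side pitch 0.1 [ 0.5106 -0.3183] dev mm [0.61 7.5 ] px [[-0.18 -2.12]] 27.43
   z,pitch free at c0: dz 8.02 -0.022 28.05
axle top pitch -0.1 [ 0.5082 -0.3227] dev mm [-1.78  3.15] px [[-1.09  0.65]] 29.52
axle top pitch 0 [ 0.5088 -0.3233] dev mm [-1.17  2.53] px [[-0.88  0.43]] 29.44
axle top pitch 0.1 [ 0.5092 -0.3239] dev mm [-0.72  1.92] px [[-0.67  0.27]] 29.46
```

Emit:
play_rows(
  rows=[
    [43,0,0.0032,0.007,0,0,0],
    [43,0,0,0.007,0,0,0],
    [43,0,0,0,0,0,0],
    [43,0,0,0,0,0,0],
  ],
)

```text
clock: 13.85
tool_pos: [0.5312, -0.3265, 0.3588]
eef_rot: [0.996, 0.091, -0.0, -0.0]
contact_force: [-0.3, -0.4, -1.4]
opening: 0.431
finger_force: 16.9
```

```bash
python3 go.py; python3 - <<'E'
from h import *
s=snap("side","side7.png")[:,:,::-1]; t=snap("top","top7.png")[:,:,::-1]
a=cv2.resize(s[265:315,250:300],None,fx=10,fy=10,interpolation=cv2.INTER_CUBIC)[:, :560]
b=cv2.resize(t[220:250,372:408],None,fx=8,fy=8,interpolation=cv2.INTER_CUBIC)
cv2.imwrite("pics/c7.png",np.hstack([a,cv2.copyMakeBorder(b,0,260,0,0,cv2.BORDER_CONSTANT)]))
E
sed -i 's/^run(.*//' m4.py; cat >> m4.py <<'E'
import sys
k,gx,gy,gz=sys.argv[1],*map(float,sys.argv[2:5])
run("a",f"side{k}.png",[gx,gy],gz); run("a",f"top{k}.png",[gx,gy],gz,"top",-.004)
E
```

```text
t 13.85 grasp [ 0.5311 -0.3265  0.2118] yaw -79.57 tilt [-0.0001  0.0001] F [-0.3 -0.4 -1.4] M [ 0.    0.01 -0.08] op 37.93 ff 16.9 q7 [ 0.54  0.74 -0.12  1.62  0.11  0.79 -1.01]
```

View pics/c7.png

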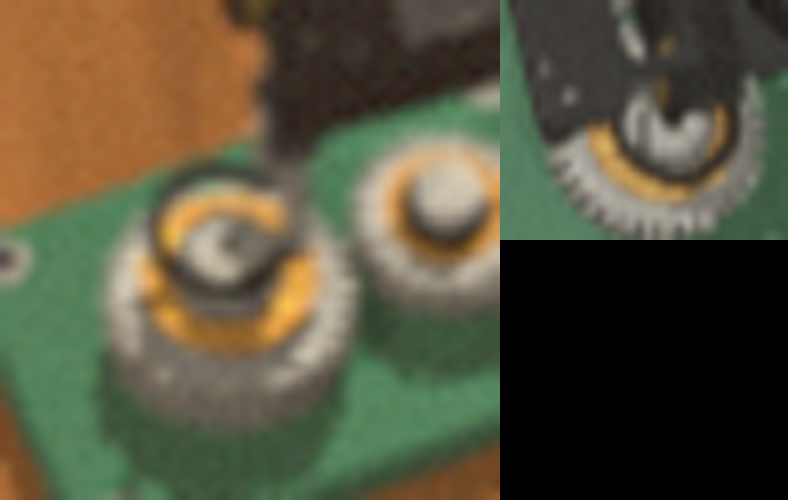

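```bash
python3 m4.py 7 .5311 -.3265 .2118
```

```text
a side pitch -0.1 [ 0.5096 -0.3267] dev mm [-0.49  3.74] px [[-0.35 -1.02]] 29.07
   z,pitch free at c0: dz 13.33 0.162 29.87
a side pitch 0 [ 0.5097 -0.3251] dev mm [-0.31  5.34] px [[-0.37 -1.48]] 28.71
   z,pitch free at c0: dz 8.52 0.011 30.22
a side pitch 0.1 [ 0.5104 -0.3231] dev mm [0.31 7.32] px [[-0.27 -2.05]] 28.73
   z,pitch free at c0: dz 9.39 0.032 30.03
a top pitch -0.1 [ 0.5088 -0.3274] dev mm [-1.22  3.  ] px [[-1.04  0.45]] 26.16
a top pitch 0 [ 0.5091 -0.328 ] dev mm [-0.93  2.38] px [[-0.83  0.34]] 25.94
a top pitch 0.1 [ 0.5096 -0.3287] dev mm [-0.46  1.75] px [[-0.61  0.17]] 25.78
```

Emit:
play_rows(
  rows=[
    [43,0.0007,-0.0007,0.001,0,0,0],
    [43,0,0,0.002,0,0,0],
    [43,0,0,0,0,0,0],
  ],
)

```text
clock: 14.32
tool_pos: [0.5316, -0.3256, 0.3558]
eef_rot: [0.996, 0.091, -0.0, -0.0]
contact_force: [0.9, -0.3, -2.6]
opening: 0.43
finger_force: 16.9
```

Emit:
play_rows(
  rows=[
    [43,0,0,0.0015,0,0,0],
    [43,0,0,0.0015,0,0,0],
    [43,0,0,0,0,0,0],
  ],
)

```text
clock: 14.7
tool_pos: [0.5316, -0.3257, 0.3528]
eef_rot: [0.996, 0.091, -0.0, -0.0]
contact_force: [-0.3, 0.2, -1.9]
opening: 0.432
finger_force: 16.9
```

Emit:
play_rows(
  rows=[
    [43,0,0,0.001,0,0,0],
    [43,0,0,0.001,0,0,0],
    [43,0,0,0,0,0,0],
  ],
)

```text
clock: 15.08
tool_pos: [0.5317, -0.3257, 0.3509]
eef_rot: [0.996, 0.091, -0.0, -0.0]
contact_force: [0.2, 0.1, -2.1]
opening: 0.432
finger_force: 16.9
```

```bash
python3 go.py
```

```text
t 15.07 grasp [ 0.5316 -0.3257  0.2039] yaw -79.57 tilt [-0.0001  0.    ] F [ 0.2  0.1 -2.1] M [ 0.03  0.01 -0.03] op 37.99 ff 16.9 q7 [ 0.54  0.75 -0.11  1.63  0.11  0.77 -1.01]
```

Emit:
play_rows(
  rows=[
    [43,0,0,0.001,0,0,0],
    [43,0,0,0.001,0,0,0],
    [43,0,0,0,0,0,0],
  ],
)

```text
clock: 15.45
tool_pos: [0.5317, -0.3256, 0.3488]
eef_rot: [0.996, 0.091, -0.0, -0.0]
contact_force: [0.2, 0.1, -2.1]
opening: 0.434
finger_force: 16.9
```

Emit:
play_rows(
  rows=[
    [43,0,0,0.001,0,0,0],
    [43,0,0,0.001,0,0,0],
    [43,0,0,0,0,0,0],
  ],
)

```text
clock: 15.82
tool_pos: [0.5318, -0.3257, 0.347]
eef_rot: [0.996, 0.091, 0.0, 0.0]
contact_force: [0.0, -0.2, -1.7]
opening: 0.43
finger_force: 16.9
```

```bash
python3 go.py
```

```text
t 15.82 grasp [ 0.5318 -0.3258  0.2   ] yaw -79.57 tilt [ 0.0003 -0.0003] F [ 0.  -0.2 -1.7] M [-0.11 -0.06  0.02] op 37.83 ff 16.9 q7 [ 0.54  0.75 -0.11  1.63  0.11  0.77 -1.01]
```

Emit:
play_rows(
  rows=[
    [43,0,0,0.001,0,0,0],
    [43,0,0,0,0,0,0],
  ],
)

```text
clock: 16.08
tool_pos: [0.5318, -0.3258, 0.346]
eef_rot: [0.996, 0.091, 0.0, 0.0]
contact_force: [-0.1, -0.7, -1.4]
opening: 0.431
finger_force: 16.9
```

Emit:
play_rows(
  rows=[
    [43,0,0,0.001,0,0,0],
    [43,0,0,0,0,0,0],
  ],
)

```text
clock: 16.32
tool_pos: [0.5317, -0.3259, 0.3449]
eef_rot: [0.996, 0.091, 0.0, 0.0]
contact_force: [1.1, -0.8, -1.0]
opening: 0.436
finger_force: 16.7
```

```bash
python3 go.py
```

```text
t 16.32 grasp [ 0.5318 -0.3259  0.1979] yaw -79.57 tilt [ 0.0002 -0.0005] F [ 1.1 -0.8 -1. ] M [-0.3  -0.15  0.08] op 38.36 ff 16.7 q7 [ 0.54  0.76 -0.11  1.63  0.11  0.76 -1.01]
```

Emit:
play_rows(
  rows=[
    [43,0.0002,0.0008,0,0,0,0],
    [43,0,0,0,0,0,0],
  ],
)

```text
clock: 16.58
tool_pos: [0.532, -0.3264, 0.3449]
eef_rot: [0.996, 0.091, -0.0, -0.0]
contact_force: [0.5, -0.9, -1.9]
opening: 0.432
finger_force: 16.9
```

```bash
python3 go.py
```

```text
t 16.57 grasp [ 0.532  -0.3264  0.1979] yaw -79.57 tilt [-0.0001  0.0001] F [ 0.5 -0.9 -1.9] M [-0.07 -0.15 -0.04] op 38.04 ff 16.9 q7 [ 0.54  0.76 -0.11  1.63  0.11  0.76 -1.01]
```

Emit:
play_rows(
  rows=[
    [43,0,0,0.001,0,0,0],
    [43,0,0,0,0,0,0],
  ],
)

```text
clock: 16.82
tool_pos: [0.532, -0.3265, 0.3439]
eef_rot: [0.996, 0.091, 0.0, 0.0]
contact_force: [-0.4, 0.1, -0.9]
opening: 0.434
finger_force: 16.9
```

```bash
python3 go.py
```

```text
t 16.82 grasp [ 0.532  -0.3265  0.1969] yaw -79.57 tilt [ 0.     -0.0002] F [-0.4  0.1 -0.9] M [-0.23 -0.13  0.08] op 38.22 ff 16.9 q7 [ 0.54  0.76 -0.11  1.63  0.11  0.76 -1.01]
```

Still being pushed toward −y and +x, so I follow it.

Emit:
play_rows(
  rows=[
    [43,0.0003,0.0008,0,0,0,0],
    [43,0,0,0.001,0,0,0],
    [43,0,0,0,0,0,0],
  ],
)

```text
clock: 17.2
tool_pos: [0.5324, -0.3271, 0.3427]
eef_rot: [0.996, 0.091, -0.0, -0.0]
contact_force: [0.6, 0.5, -3.0]
opening: 0.432
finger_force: 16.9
```

```bash
python3 go.py
```

```text
t 17.2 grasp [ 0.5323 -0.3271  0.1957] yaw -79.57 tilt [-0.0004  0.0002] F [ 0.6  0.5 -3. ] M [-0.1  -0.11  0.01] op 38.0 ff 16.9 q7 [ 0.54  0.76 -0.11  1.63  0.11  0.76 -1.01]
```

Emit:
play_rows(
  rows=[
    [43,0,0.0003,0.001,0,0,0],
    [43,0,0,0,0,0,0],
  ],
)

```text
clock: 17.45
tool_pos: [0.5325, -0.3274, 0.3418]
eef_rot: [0.996, 0.091, -0.0, -0.0]
contact_force: [0.0, 0.3, -2.3]
opening: 0.43
finger_force: 16.9
```

```bash
python3 go.py
```

```text
t 17.45 grasp [ 0.5324 -0.3274  0.1948] yaw -79.57 tilt [-0.0004  0.0001] F [ 0.   0.3 -2.3] M [-0.05 -0.03  0.01] op 37.84 ff 16.9 q7 [ 0.54  0.76 -0.11  1.63  0.11  0.76 -1.01]
```

Emit:
play_rows(
  rows=[
    [43,0,0,0.001,0,0,0],
    [43,0,0,0,0,0,0],
    [43,0,0,0.0005,0,0,0],
    [43,0,0,0,0,0,0],
  ],
)

```text
clock: 17.95
tool_pos: [0.5325, -0.3274, 0.3404]
eef_rot: [0.996, 0.091, -0.0, 0.0]
contact_force: [0.8, -0.1, -2.7]
opening: 0.431
finger_force: 16.9
```

```bash
python3 go.py
```

```text
t 17.95 grasp [ 0.5325 -0.3275  0.1934] yaw -79.57 tilt [-0. -0.] F [ 0.8 -0.1 -2.7] M [-0.04 -0.06 -0.03] op 37.93 ff 16.9 q7 [ 0.54  0.76 -0.11  1.63  0.11  0.75 -1.01]
```

Emit:
play_rows(
  rows=[
    [43,0,0,0.001,0,0,0],
    [43,0,0,0,0,0,0],
    [43,0,0,0.0005,0,0,0],
    [43,0,0,0,0,0,0],
  ],
)

```text
clock: 18.45
tool_pos: [0.5325, -0.3275, 0.3389]
eef_rot: [0.996, 0.091, -0.0, 0.0]
contact_force: [-0.1, -0.3, -1.9]
opening: 0.432
finger_force: 16.9
```

```bash
python3 go.py
```

```text
t 18.45 grasp [ 0.5325 -0.3275  0.1919] yaw -79.57 tilt [-0. -0.] F [-0.1 -0.3 -1.9] M [ 0.   -0.03 -0.  ] op 38.02 ff 16.9 q7 [ 0.54  0.77 -0.11  1.63  0.11  0.75 -1.01]
```

Emit:
play_rows(
  rows=[
    [43,0,0,0.001,0,0,0],
    [43,0,0,0,0,0,0],
  ],
)

```text
clock: 18.7
tool_pos: [0.5325, -0.3274, 0.3378]
eef_rot: [0.996, 0.091, -0.0, -0.0]
contact_force: [-0.4, -0.3, -2.7]
opening: 0.433
finger_force: 16.9
```

Emit:
play_rows(
  rows=[
    [43,0,0,0.001,0,0,0],
    [43,0,0,0,0,0,0],
  ],
)

```text
clock: 18.95
tool_pos: [0.5325, -0.3275, 0.3369]
eef_rot: [0.996, 0.091, 0.0, 0.0]
contact_force: [0.3, -0.7, -1.2]
opening: 0.434
finger_force: 17.0
```

Emit:
play_rows(
  rows=[
    [43,0,0,0.0008,0,0,0],
    [43,0,0,0,0,0,0],
  ],
)

```text
clock: 19.2
tool_pos: [0.5327, -0.3275, 0.3365]
eef_rot: [0.996, 0.091, 0.0, 0.0]
contact_force: [0.7, 0.6, 1.6]
opening: 0.431
finger_force: 17.2
```

```bash
python3 go.py
```

```text
t 19.2 grasp [ 0.5329 -0.3275  0.1895] yaw -79.57 tilt [ 0.0008 -0.0003] F [0.7 0.6 1.6] M [-0.02 -0.06  0.01] op 37.93 ff 17.2 q7 [ 0.54  0.77 -0.11  1.63  0.12  0.75 -1.01]
```

Emit:
play_rows(
  rows=[
    [43,0,0,0.0008,0,0,0],
    [43,0,0,0,0,0,0],
  ],
)

```text
clock: 19.45
tool_pos: [0.5328, -0.3274, 0.3358]
eef_rot: [0.996, 0.091, 0.001, 0.0]
contact_force: [0.4, 0.2, 3.1]
opening: 0.432
finger_force: 17.3
```

Emit:
play_rows(
  rows=[
    [43,0,0,0.0008,0,0,0],
    [43,0,0,0,0,0,0],
  ],
)

```text
clock: 19.7
tool_pos: [0.5328, -0.3275, 0.3349]
eef_rot: [0.996, 0.091, 0.0, 0.0]
contact_force: [0.3, 1.3, 4.8]
opening: 0.434
finger_force: 17.4
```

Emit:
play_rows(
  rows=[
    [43,0,0,0.0008,0,0,0],
    [43,0,0,0,0,0,0],
  ],
)

```text
clock: 19.95
tool_pos: [0.5329, -0.3275, 0.3343]
eef_rot: [0.996, 0.091, 0.001, 0.0]
contact_force: [-0.6, 0.7, 6.4]
opening: 0.431
finger_force: 17.5
```

```bash
python3 go.py
```

```text
t 19.95 grasp [ 0.5331 -0.3276  0.1873] yaw -79.57 tilt [ 0.0013 -0.0005] F [-0.6  0.7  6.4] M [ 0.16 -0.01  0.01] op 37.92 ff 17.5 q7 [ 0.54  0.77 -0.11  1.63  0.12  0.74 -1.02]
```

Emit:
play_rows(
  rows=[
    [43,0,0,0.0007,0,0,0],
    [43,0,0,0,0,0,0],
  ],
)

```text
clock: 20.2
tool_pos: [0.533, -0.3275, 0.3338]
eef_rot: [0.996, 0.091, 0.001, 0.0]
contact_force: [-0.6, 1.2, 6.7]
opening: 0.432
finger_force: 17.6
```

Emit:
play_rows(
  rows=[
    [48,0.0004,0,0.0002,0,0,0],
    [48,0,0,0,0,0,0],
  ],
)

```text
clock: 20.45
tool_pos: [0.5333, -0.3279, 0.3337]
eef_rot: [0.996, 0.091, 0.001, 0.001]
contact_force: [-0.5, 0.3, 7.2]
opening: 0.477
finger_force: 15.7
```

```bash
python3 go.py
```

```text
t 20.45 grasp [ 0.5336 -0.3281  0.1867] yaw -79.58 tilt [ 0.0019 -0.0015] F [-0.5  0.3  7.2] M [-0.04 -0.04 -0.09] op 42.02 ff 15.7 q7 [ 0.54  0.77 -0.11  1.63  0.12  0.74 -1.02]
```

Emit:
play_rows(
  rows=[
    [51,0.0005,0,0.0002,0,0,0],
    [51,0,0,0,0,0,0],
  ],
)

```text
clock: 20.7
tool_pos: [0.5338, -0.3279, 0.3335]
eef_rot: [0.996, 0.091, 0.001, 0.001]
contact_force: [0.1, -0.0, 6.4]
opening: 0.511
finger_force: 14.6
```

Emit:
play_rows(
  rows=[
    [54,0.0005,0,0.0003,0,0,0],
    [54,0,0,0,0,0,0],
  ],
)

```text
clock: 20.95
tool_pos: [0.5343, -0.3278, 0.3333]
eef_rot: [0.996, 0.091, 0.001, 0.001]
contact_force: [0.3, -1.0, 7.1]
opening: 0.54
finger_force: 12.3
```

```bash
python3 go.py
```

```text
t 20.95 grasp [ 0.5346 -0.3281  0.1863] yaw -79.6 tilt [ 0.0021 -0.0017] F [ 0.3 -1.   7.1] M [-0.11 -0.02 -0.08] op 47.54 ff 12.3 q7 [ 0.54  0.77 -0.11  1.63  0.12  0.74 -1.02]
```

Emit:
play_rows(
  rows=[
    [57,0.0004,0,0.0004,0,0,0],
    [57,0,0,0,0,0,0],
  ],
)

```text
clock: 21.2
tool_pos: [0.5347, -0.3275, 0.3328]
eef_rot: [0.996, 0.091, 0.001, 0.001]
contact_force: [-0.7, -0.0, 7.4]
opening: 0.574
finger_force: 12.3
```

Emit:
play_rows(
  rows=[
    [60,0.0003,0,0.0004,0,0,0],
    [60,0,0,0,0,0,0],
  ],
)

```text
clock: 21.45
tool_pos: [0.535, -0.3273, 0.3324]
eef_rot: [0.996, 0.091, 0.001, 0.001]
contact_force: [0.2, 1.3, 7.6]
opening: 0.601
finger_force: 12.2
```

```bash
python3 go.py
```

```text
t 21.45 grasp [ 0.5353 -0.3274  0.1854] yaw -79.58 tilt [ 0.0018 -0.0009] F [0.2 1.3 7.6] M [0.22 0.05 0.01] op 52.9 ff 12.2 q7 [ 0.54  0.78 -0.11  1.63  0.12  0.74 -1.02]
```

Emit:
play_rows(
  rows=[
    [64,0.0002,0,0.0005,0,0,0],
    [64,0,0,0,0,0,0],
  ],
)

```text
clock: 21.7
tool_pos: [0.5352, -0.3272, 0.3319]
eef_rot: [0.996, 0.091, 0.001, 0.001]
contact_force: [0.6, 0.7, 6.7]
opening: 0.642
finger_force: 11.7
```

Emit:
play_rows(
  rows=[
    [67,0,0,0.0003,0,0,0],
    [67,0,0,0,0,0,0],
  ],
)

```text
clock: 21.95
tool_pos: [0.5352, -0.3274, 0.3317]
eef_rot: [0.996, 0.091, 0.001, 0.001]
contact_force: [0.5, -0.7, 8.1]
opening: 0.671
finger_force: 9.3
```

Emit:
play_rows(
  rows=[
    [70,0,0,0,0,0,0],
    [70,0,0,0,0,0,0],
  ],
)

```text
clock: 22.2
tool_pos: [0.5351, -0.3274, 0.3315]
eef_rot: [0.996, 0.091, 0.001, 0.001]
contact_force: [-0.8, 0.4, 6.8]
opening: 0.701
finger_force: 8.7
```

```bash
python3 go.py
```

```text
t 22.2 grasp [ 0.5353 -0.3276  0.1845] yaw -79.58 tilt [ 0.0016 -0.0012] F [-0.8  0.4  6.8] M [ 0.05 -0.06  0.01] op 61.7 ff 8.7 q7 [ 0.54  0.78 -0.11  1.63  0.12  0.74 -1.02]
```

Emit:
play_rows(
  rows=[
    [71,0,0,-0.001,0,0,0],
    [71,0,0,0,0,0,0],
  ],
)

```text
clock: 22.45
tool_pos: [0.5347, -0.3274, 0.3317]
eef_rot: [0.996, 0.091, -0.0, 0.0]
contact_force: [-0.3, 0.2, 3.3]
opening: 0.713
finger_force: 8.7
```

Emit:
play_rows(
  rows=[
    [71,0,0,-0.001,0,0,0],
    [71,0,0,0,0,0,0],
  ],
)

```text
clock: 22.7
tool_pos: [0.5344, -0.3268, 0.332]
eef_rot: [0.996, 0.091, -0.001, -0.001]
contact_force: [0.6, -0.5, -2.5]
opening: 0.712
finger_force: 8.1
```

```bash
python3 go.py
```

```text
t 22.7 grasp [ 0.5342 -0.3266  0.185 ] yaw -79.56 tilt [-0.0016  0.0009] F [ 0.6 -0.5 -2.5] M [-0.06 -0.04  0.01] op 62.69 ff 8.1 q7 [ 0.54  0.78 -0.11  1.63  0.12  0.74 -1.02]
```

Emit:
play_rows(
  rows=[
    [71,0,0,-0.001,0,0,0],
    [71,0,0,0,0,0,0],
  ],
)

```text
clock: 22.95
tool_pos: [0.5347, -0.3269, 0.3335]
eef_rot: [0.996, 0.091, -0.0, -0.0]
contact_force: [-0.4, -0.3, -2.1]
opening: 0.708
finger_force: 8.1
```

```bash
python3 go.py
```

```text
t 22.95 grasp [ 0.5346 -0.3268  0.1865] yaw -79.57 tilt [-0.0005  0.0004] F [-0.4 -0.3 -2.1] M [ 0.01 -0.    0.  ] op 62.27 ff 8.1 q7 [ 0.54  0.78 -0.11  1.63  0.12  0.74 -1.02]
```

Emit:
play_rows(
  rows=[
    [71,0,0,-0.0015,0,0,0],
    [71,0,0,0,0,0,0],
  ],
)

```text
clock: 23.2
tool_pos: [0.5348, -0.327, 0.3354]
eef_rot: [0.996, 0.091, 0.0, 0.0]
contact_force: [0.5, -0.3, -2.7]
opening: 0.714
finger_force: 8.2
```

```bash
python3 go.py
```

```text
t 23.2 grasp [ 0.5349 -0.3271  0.1884] yaw -79.57 tilt [ 0.0003 -0.0001] F [ 0.5 -0.3 -2.7] M [ 0.03 -0.03 -0.  ] op 62.82 ff 8.2 q7 [ 0.54  0.77 -0.11  1.63  0.11  0.75 -1.02]
```

Free. I lift clear, then check the ring by camera.

Emit:
play_rows(
  rows=[
    [71,0,0,-0.004,0,0,0],
    [71,0,0,-0.02,0,0,0],
    [71,0,0,-0.04,0,0,0],
    [71,0.01,-0.03,-0.02,0,0,0],
    [71,0.014,-0.045,0,0,0,0],
    [71,0.014,-0.045,0,0,0,0],
    [71,0.014,-0.045,0,0,0,0],
  ],
)

```text
clock: 24.08
tool_pos: [0.5561, -0.1539, 0.4197]
eef_rot: [0.996, 0.091, 0.0, 0.0]
contact_force: [1.0, -0.2, -0.6]
opening: 0.706
finger_force: 8.2
```

```bash
python3 go.py .5 .2613 .254 93.74; python3 - <<'E'
from h import *
s=snap("side","side8.png")[:,:,::-1]; t=snap("top","top8.png")[:,:,::-1]
a=cv2.resize(s[265:315,250:300],None,fx=8,fy=8,interpolation=cv2.INTER_CUBIC)
b=cv2.resize(t[215:255,365:415],None,fx=8,fy=8,interpolation=cv2.INTER_CUBIC)
cv2.imwrite("pics/c8.png",np.hstack([a,cv2.copyMakeBorder(b,0,80,0,0,cv2.BORDER_CONSTANT)]))
E
```

```text
t 24.07 grasp [ 0.5562 -0.1539  0.2727] yaw -79.58 tilt [ 0.0008 -0.0001] F [ 1.  -0.2 -0.6] M [ 0.03 -0.09  0.  ] op 62.12 ff 8.2 q7 [ 0.26  0.6  -0.11  1.7   0.08  0.84 -1.28]
tool shift mm [  19.79 -418.55   18.62] world d [-56.2 415.2 -18.7] tool z turn deg (after shift) 6.68
```

View pics/c8.png

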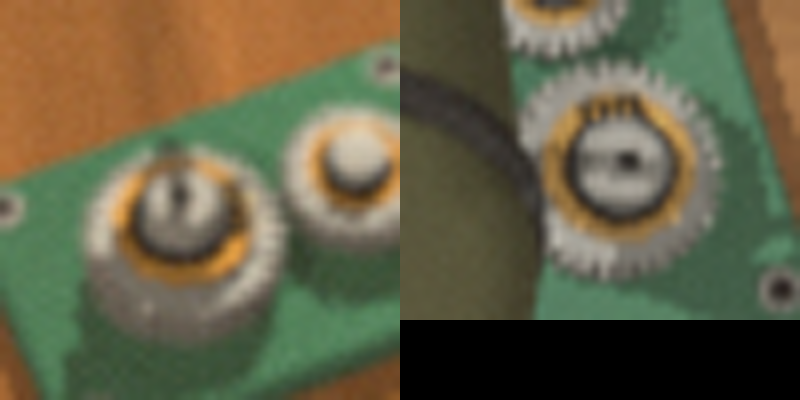

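Emit:
play_rows(
  rows=[
    [71,0.0025,-0.0523,0,0,0,0],
    [71,0.0025,-0.0523,0,0,0,0],
    [71,0.0025,-0.0523,0,0,0,0],
    [71,0.0025,-0.0523,0,0,0,0],
    [71,0.0025,-0.0523,0,0,0,0],
    [71,0.0025,-0.0523,0,0,0,0],
    [71,0.0025,-0.0523,0,0,0,0],
    [71,0.0025,-0.0523,0,0,0,0],
  ],
)

```text
clock: 25.18
tool_pos: [0.4999, 0.261, 0.4196]
eef_rot: [0.996, 0.091, 0.0, 0.0]
contact_force: [0.6, 0.6, -1.4]
opening: 0.711
finger_force: 8.2
```

Emit:
play_rows(
  rows=[
    [72,0,0,0,0,0,6.7],
    [72,0,0,0,0,0,0],
    [72,0,0,0,0,0,0],
  ],
)

```text
clock: 25.55
tool_pos: [0.5004, 0.2586, 0.4193]
eef_rot: [0.999, 0.033, 0.0, 0.0]
contact_force: [0.7, -0.2, -2.0]
opening: 0.724
finger_force: 8.0
```

```bash
python3 go.py .5 .2613 .21 93.74; python3 - <<'E'
from h import *
snap("side","side9.png")
E
python3 cal.py side9.png
```

```text
t 25.55 grasp [0.5004 0.2585 0.2723] yaw -86.27 tilt [ 0.0003 -0.0009] F [ 0.7 -0.2 -2. ] M [ 0.01 -0.02 -0.01] op 63.73 ff 8.0 q7 [-0.54  0.58 -0.04  1.74  0.03  0.81 -2.09]
tool shift mm [-0.26 -2.89 62.34] world d [ -0.4   2.8 -62.3] tool z turn deg (after shift) -0.01
pin proj -0.006 [[245.39 150.73]]
pin proj 0.006 [[245.92 152.62]]
0.05 [[245.04 141.44]]
0.04 [[245.16 143.52]]
0.03 [[245.29 145.59]]
0.02 [[245.41 147.63]]
0.015 [[245.47 148.65]]
0.01 [[245.54 149.66]]
0.005 [[245.6  150.67]]
0 [[245.66 151.68]]
240 136
[[366 228 163 170 191 241 225 206 158 157 153 160 148 135]
 [355 229 163 149 191 228 224 211 149 130 130 136 145 144]
 [304 223 147 145 185 218 237 217 156 135 150 173 179 181]
 [269 209 147 168 180 186 185 182 185 188 213 221 225 236]
 [215 195 187 177 187 160 155 188 212 218 232 214 224 220]
 [213 206 205 194 175 162 162 172 202 215 225 235 227 230]
 [221 227 209 201 173 179 150 179 199 224 233 259 261 278]
 [220 219 212 222 181 204 199 231 267 265 286 332 342 340]
 [250 259 244 253 246 257 268 317 331 329 327 349 357 345]
 [309 311 322 324 290 277 282 320 343 356 337 341 357 347]
 [328 324 336 339 310 270 274 316 342 346 331 327 340 337]
 [324 325 327 334 317 277 276 323 349 348 325 341 338 358]
 [323 336 336 341 319 274 281 326 342 334 345 330 349 348]
 [318 324 335 332 312 262 272 320 346 348 343 334 326 343]
 [318 325 338 334 319 276 257 308 340 345 326 343 340 350]
 [324 323 335 338 342 296 271 303 339 336 331 331 340 348]
 [314 340 335 342 343 327 310 321 346 345 332 327 332 346]
 [333 328 327 336 344 338 325 326 332 349 335 339 340 350]
 [330 319 322 326 342 339 341 337 328 337 336 341 335 357]
 [330 317 326 328 336 349 344 324 330 329 329 329 331 350]
 [330 323 318 336 341 339 332 341 318 312 326 339 330 346]
 [329 327 324 337 331 344 343 338 346 349 360 364 385 389]]
```

Emit:
play_rows(
  rows=[
    [73,-0.0003,-0.0029,0.03,0,0,0],
    [73,0,0,0.03,0,0,0],
    [73,0,0,0.01,0,0,0],
    [73,0,0,0,0,0,0],
    [73,0,0,0,0,0,0],
  ],
)

```text
clock: 26.22
tool_pos: [0.5001, 0.2627, 0.3503]
eef_rot: [0.999, 0.032, 0.001, -0.001]
contact_force: [-0.2, 0.8, -1.4]
opening: 0.731
finger_force: 7.5
```

```bash
python3 go.py .4999 .2613 .144 93.74
```

```text
t 26.23 grasp [0.5003 0.2628 0.2033] yaw -86.29 tilt [0.0019 0.0011] F [-0.2  0.8 -1.4] M [-0.04 -0.03  0.01] op 64.31 ff 7.5 q7 [-0.54  0.68 -0.04  1.81  0.04  0.65 -2.11]
tool shift mm [-0.66  1.53 59.3 ] world d [ -0.4  -1.5 -59.3] tool z turn deg (after shift) -0.03
```

Emit:
play_rows(
  rows=[
    [73,-0.0004,0.0015,0.004,0,0,0],
    [73,0,0,0.006,0,0,0],
    [73,0,0,0.006,0,0,0],
    [73,0,0,0.004,0,0,0],
    [73,0,0,0,0,0,0],
  ],
)

```text
clock: 26.85
tool_pos: [0.4991, 0.2611, 0.3287]
eef_rot: [0.999, 0.033, -0.0, 0.0]
contact_force: [-0.1, -0.2, -2.4]
opening: 0.734
finger_force: 7.5
```

```bash
python3 go.py .4999 .2613 .144 93.74
```

```text
t 26.85 grasp [0.499  0.261  0.1817] yaw -86.27 tilt [-0.0007 -0.0005] F [-0.1 -0.2 -2.4] M [-0.    0.01 -0.03] op 64.55 ff 7.5 q7 [-0.54  0.71 -0.03  1.83  0.04  0.6  -2.11]
tool shift mm [ 0.97 -0.23 37.74] world d [  0.9   0.3 -37.7] tool z turn deg (after shift) -0.01
```

Emit:
play_rows(
  rows=[
    [73,0.0008,0,0.008,0,0,0],
    [73,0,0,0.01,0,0,0],
    [73,0,0,0.01,0,0,0],
    [73,0,0,0.005,0,0,0],
    [73,0,0,0,0,0,0],
  ],
)

```text
clock: 27.48
tool_pos: [0.4999, 0.2611, 0.2956]
eef_rot: [0.999, 0.033, -0.0, 0.0]
contact_force: [-0.2, 0.1, -2.2]
opening: 0.735
finger_force: 7.5
```

Emit:
play_rows(
  rows=[
    [73,0,0,0.0015,0,0,0],
    [73,0,0,0.0015,0,0,0],
    [73,0,0,0,0,0,0],
  ],
)

```text
clock: 27.85
tool_pos: [0.5, 0.2612, 0.2933]
eef_rot: [0.999, 0.033, 0.0, 0.0]
contact_force: [-0.2, -0.1, -2.6]
opening: 0.729
finger_force: 7.5
```

```bash
python3 go.py .4999 .2613 .144 93.74
```

```text
t 27.85 grasp [0.5    0.2612 0.1463] yaw -86.27 tilt [ 0.0001 -0.    ] F [-0.2 -0.1 -2.6] M [-0.04 -0.02  0.01] op 64.19 ff 7.5 q7 [-0.54  0.77 -0.03  1.85  0.04  0.52 -2.11]
tool shift mm [-0.11 -0.15  2.26] world d [-0.1  0.1 -2.3] tool z turn deg (after shift) -0.01
```

Emit:
play_rows(
  rows=[
    [73,0,0,0.001,0,0,0],
    [73,0,0,0,0,0,0],
  ],
)

```text
clock: 28.1
tool_pos: [0.5, 0.2612, 0.2922]
eef_rot: [0.999, 0.033, -0.0, 0.0]
contact_force: [-0.2, 0.7, -1.1]
opening: 0.732
finger_force: 7.5
```

Emit:
play_rows(
  rows=[
    [73,0,0,0.001,0,0,0],
    [73,0,0,0,0,0,0],
  ],
)

```text
clock: 28.35
tool_pos: [0.5, 0.2613, 0.2912]
eef_rot: [0.999, 0.033, 0.0, -0.0]
contact_force: [-0.0, 0.4, -1.6]
opening: 0.734
finger_force: 7.5
```

Emit:
play_rows(
  rows=[
    [73,0,0,0.0006,0,0,0],
    [73,0,0,0,0,0,0],
  ],
)

```text
clock: 28.6
tool_pos: [0.5002, 0.2613, 0.2908]
eef_rot: [0.999, 0.033, 0.0, -0.0]
contact_force: [0.5, 0.3, 1.3]
opening: 0.73
finger_force: 7.6
```

```bash
python3 go.py .4999 .2613 .144 93.74
```

```text
t 28.6 grasp [0.5003 0.2613 0.1438] yaw -86.27 tilt [0.0007 0.0003] F [0.5 0.3 1.3] M [ 0.11  0.   -0.02] op 64.2 ff 7.6 q7 [-0.54  0.77 -0.03  1.85  0.05  0.52 -2.11]
tool shift mm [-0.38  0.01 -0.16] world d [-0.4 -0.   0.2] tool z turn deg (after shift) -0.01
```

The pliers are resting on the rim at the original height, so I open and back off upward.

Emit:
play_rows(
  rows=[
    [76,0,0,0,0,0,0],
    [80,0,0,0,0,0,0],
    [90,0,0,0,0,0,0],
    [100,0,0,0,0,0,0],
    [100,0,0,0,0,0,0],
    [100,0,0,-0.004,0,0,0],
    [100,0,0,-0.015,0,0,0],
    [100,0,0,-0.03,0,0,0],
  ],
)

```text
clock: 29.6
tool_pos: [0.4997, 0.261, 0.3402]
eef_rot: [0.999, 0.033, -0.001, 0.0]
contact_force: [0.0, -0.5, 0.4]
opening: 0.997
finger_force: 0.0
```

Emit:
play_rows(
  rows=[
    [100,0,0,-0.05,0,0,0],
    [100,0,0,-0.05,0,0,0],
    [100,-0.03,0.045,0,0,0,0],
    [100,-0.03,0.045,0,0,0,0],
    [100,-0.02,0.045,0,0,0,0],
    [100,0,0,0,0,0,0],
  ],
)

```text
clock: 30.35
tool_pos: [0.4276, 0.1177, 0.4407]
eef_rot: [1.0, 0.03, -0.0, 0.001]
contact_force: [0.6, -0.3, 0.3]
opening: 0.999
finger_force: 0.0
```

```bash
cat > chk.py <<'E'
from fit import *
s=snap("side","side10.png"); t=snap("top","top10.png")
from h import *
for n in("top","side"):
    im=cv2.imread(f"pics/{n}10.png")[:,:,::-1].astype(int); b=cv2.imread(f"pics/{n}0.png")[:,:,::-1].astype(int)
    for l,P in(("pliers",[.5,.261,.12]),("flat",[.43,.259,.1]),("bench",[.55,.02,.022]),("axle",[.5125,-.327,.06])):
        u,v=np.round(proj(n,P)[0]).astype(int); k=12; A=im[v-k:v+k,u-k:u+k]; B=b[v-k:v+k,u-k:u+k]
        red=lambda q:((q[...,0]>70)&(q[...,1]<.45*q[...,0])&(q[...,2]<.5*q[...,0]))
        print(n,l,"changed px",(np.abs(A-B).sum(2)>90).sum(),"red now/before",red(A).sum(),red(B).sum(),[x.mean(0).round(1).tolist() if len(x) else None for x in(np.argwhere(red(A)),np.argwhere(red(B)))])
    for l in("pliers_grip","ring_holes"):
        for x in finder.spot_in(n,l)[:2]: print(n,l,round(x["score"],2),w(n,x["at"]).round(3))
E
python3 go.py; python3 chk.py
```

```text
t 30.35 grasp [0.4275 0.1174 0.2937] yaw -86.61 tilt [-0.0004 -0.002 ] F [ 0.6 -0.3  0.3] M [ 0.08 -0.02  0.02] op 87.96 ff 0.0 q7 [-0.34  0.4  -0.05  2.04  0.03  0.7  -1.92]
top pliers changed px 190 red now/before 13 26 [[11.2, 0.8], [10.1, 13.7]]
top flat changed px 225 red now/before 0 0 [None, None]
top bench changed px 137 red now/before 0 0 [None, None]
top axle changed px 65 red now/before 0 0 [None, None]
top pliers_grip 0.23 [0.431 0.271 0.138]
side pliers changed px 25 red now/before 48 47 [[6.7, 11.9], [6.7, 11.9]]
side flat changed px 63 red now/before 0 0 [None, None]
side bench changed px 89 red now/before 0 0 [None, None]
side axle changed px 59 red now/before 0 0 [None, None]
side ring_holes 0.3 [0.466 0.224 0.067]
```

```bash
cat > m5.py <<'E'
src=open("m2.py").read().split("x0=[.5122")[0]+"a=.225"+open("m2.py").read().split("a=.225")[1].split("for ns in")[0]
exec(src)
c0=np.array([.5125,-.3265]); u=np.array([.983,.183])
for n,k in(("side",10),("side",8),("top",8)):
    I6[n]=ld(f"{n}{k}.png"); RR[n]=roi(n,circ(*c0,.056,.024),2); x0,y0,x1,y1=RR[n]; MK[n]=np.ones((y1-y0,x1-x0),bool)
    for z in(.053,.055,.058):
      out=[]
      for a in(0,.04,.08,.12,.16):
        v,c=nm(lambda v:rc(n,[*v,z,0]),[*c0],[.002,.002]); out.append((a,round(c,2),v.round(4).tolist()))
      print(n,k,z,out)
E
python3 m5.py
```

```text
side 10 0.053 [(0, np.float64(43.94), [0.5136, -0.3258]), (0.04, np.float64(44.15), [0.5133, -0.3253]), (0.08, np.float64(44.89), [0.5131, -0.3244]), (0.12, np.float64(45.27), [0.5132, -0.324]), (0.16, np.float64(46.04), [0.513, -0.3238])]
side 10 0.055 [(0, np.float64(44.01), [0.5134, -0.327]), (0.04, np.float64(44.48), [0.5132, -0.3261]), (0.08, np.float64(45.06), [0.5132, -0.3256]), (0.12, np.float64(45.42), [0.5131, -0.3248]), (0.16, np.float64(46.31), [0.5128, -0.3249])]
side 10 0.058 [(0, np.float64(44.11), [0.5132, -0.3287]), (0.04, np.float64(44.29), [0.5127, -0.3283]), (0.08, np.float64(45.11), [0.5128, -0.3274]), (0.12, np.float64(45.43), [0.5126, -0.327]), (0.16, np.float64(46.45), [0.5125, -0.3266])]
side 8 0.053 [(0, np.float64(55.69), [0.5131, -0.3258]), (0.04, np.float64(55.04), [0.5129, -0.3257]), (0.08, np.float64(54.62), [0.513, -0.3239]), (0.12, np.float64(53.55), [0.5129, -0.3235]), (0.16, np.float64(53.82), [0.5126, -0.3235])]
side 8 0.055 [(0, np.float64(55.71), [0.5128, -0.3266]), (0.04, np.float64(55.05), [0.5129, -0.3265]), (0.08, np.float64(54.49), [0.5131, 
[... 356 characters left out ...]
(0, np.float64(55.88), [0.5107, -0.328]), (0.04, np.float64(55.73), [0.5105, -0.3285]), (0.08, np.float64(56.02), [0.5107, -0.329]), (0.12, np.float64(56.61), [0.5109, -0.3288]), (0.16, np.float64(57.65), [0.5107, -0.3287])]
top 8 0.055 [(0, np.float64(55.94), [0.5106, -0.3275]), (0.04, np.float64(55.6), [0.5105, -0.3281]), (0.08, np.float64(55.97), [0.5105, -0.3286]), (0.12, np.float64(56.62), [0.5106, -0.3284]), (0.16, np.float64(57.7), [0.5105, -0.3285])]
top 8 0.058 [(0, np.float64(55.94), [0.51, -0.3271]), (0.04, np.float64(55.71), [0.5102, -0.3276]), (0.08, np.float64(56.08), [0.5102, -0.3279]), (0.12, np.float64(56.75), [0.5103, -0.3279]), (0.16, np.float64(57.84), [0.5104, -0.3277])]
```

```bash
python3 -c "
from h import *
print(r.finish_job())"
```

```text
the job is handed in; nothing more can be done
None
```

The ring appears closed home in the axle's groove, judging by force feel and the final pictures. The washer was pressed with about 10 N at most, the pliers stand back upright in their own hole, and I handed the job in at about 30 s without seeing the judge's result.

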